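# Tip a carton back and slide a carrying blade under it

### The job

Get the standing white carton onto the flat carrying blade without lifting it off its base plate: tip it back on its rear edge until it leans against the rest and let go, then slide the blade under its raised front until the tip stops against the carton's underside, and bring the carton forward again so that it stands upright on the blade, released. Keep the carton under control, never letting it drop or fall over, and leave the screwdriver, the jar and the tape roll alone.

Things in the scene. Friction and masses are not known exactly. Their poses are not given: they have to be found in the camera images.
- rest_foot (a point): Fixed leaning rest, 130 mm wide, on a grey base plate 8 mm thick. This point: top of the base plate (the level the carton stands on), middle of the foot of the rest's rubber face, which slopes back 26 degrees from vertical, 84 mm up the slope. x: level, the way the carton leans back; z up. Base plate from x = -170 to 90 mm, y = -75 to 75 mm; its top is 8 mm above the bench.
- carton_center (a point): Centre of the white carton standing on end: 150 mm high, 110 wide, 45 front to rear, evenly filled, 0.28 to 0.56 kg. Its y axis points up when upright, z out of its front (opposite to the rest_foot's x), x along its width. Starts upright, its rear 3 to 10 mm before the rest's foot. Can be held from above across its 45 mm; its upper half stands clear of the rest.
- carton_rear_edge (a point): Middle of the carton's lower rear edge (carton's axes), on which it tips. The carton balances at about 17 degrees of tilt, so it stays leaning on the rest when let go.
- carton_front_edge (a point): Middle of the carton's lower front edge (carton's axes).
- blade_handle (a point): Centre of the upright orange handle of the loose carrying blade (0.25 kg), 34 mm above what the blade lies on. Handle: 34 mm long (x), 14 thick (y), 6 to 62 mm above the blade's underside, a foot fitting to 25 mm ahead of this point. x axis: from handle to tip, z up. The blade's steel plate is 105 mm long, 60 wide, 4 thick, bare beyond the fitting; its tip lies 88 mm ahead of this point.
- blade_tip (a point): Middle of the blade's tip edge, half-way through its thickness (blade's axes). Under the carton leaning on the rest, the tip meets the underside 8 to 11 mm short of the rear edge. The carton stands level on the blade only if the tip is past the middle of its underside.
- driver_blue: Bystander: blue screwdriver, 134 mm long, lying on the bench; leave alone.
- jar_screws: Bystander: clear jar of screws with black lid, 48 mm across, 58 mm high; origin at the centre of its underside; leave alone.
- tape_green: Bystander: roll of green tape lying flat, 68 mm across, 12 mm high; origin at the centre of its underside; leave alone.

How it is judged (in metres and radians):
On the way, in this order (a step that is already met when the one before it is completed fails the run):
1. the carton leans back on the rest by itself, on its rear edge, let go (angle between carton_center's own y axis and vertical between 0.37 and 0.55 rad and z of carton_rear_edge in the frame of rest_foot below 0.012 m and contact force between the fingers and carton below 0.2 N and contact force between rest and carton above 0.1 N), for 0.2 s.
2. the blade's tip is under the leaning carton, past the middle of its depth, and touches it (angle between carton_center's own y axis and vertical above 0.35 rad and z of blade_tip in the frame of carton_rear_edge below 0.019 m and contact force between blade and carton above 0.2 N), for 0.05 s.
At the end, for the whole second after the job is handed in: The carton stands upright (within 3 degrees) and at rest on the blade, its whole underside 2 to 8 mm above the base plate, and the blade lies flat (angle between carton_center's own y axis and vertical below 0.05 rad and z of carton_rear_edge in the frame of rest_foot between 0.002 and 0.008 m and z of carton_front_edge in the frame of rest_foot above 0.002 m and angle between blade_handle's own z axis and vertical below 0.04 rad and contact force between blade and carton above 1 N and linear speed of each of carton, blade below 0.02 m/s); the robot touches nothing.
It fails at once if the carton's rear edge was lifted more than 25 mm off the base plate (z of carton_rear_edge in the frame of rest_foot above 0.025 m).
It fails at once if the carton fell or was dropped (turning faster than 2.2 rad/s) (angular speed of carton above 2.2 rad/s).
It fails at once if the carton fell over (angle between carton_center's own y axis and vertical above 0.8 rad).
It fails at once if a bystander was moved more than 20 mm (distance of any of driver_blue, jar_screws, tape_green from where it was at the start of the episode above 0.02 m).
It also fails if it takes over 72 s, if anything falls off the work surface, if the arm or the gripper's body presses on something with over 40 N, if the wrist force passes 120 N, or if a joint passes its speed limit or range.

### The arm

A 6-joint arm with a two-finger parallel gripper is mounted at the origin on a cart in front of the work surface, level with it; the furniture and walls round the work are solid. World frame = base frame: x ahead of the robot, y to its left, z up, the work surface at z = 0. Lengths are in mm, angles in rad, forces in N, time in s.
With the tool pointing down it reaches from about 300 to 775 mm from the base axis. Payload 14.6 kg.
Tool frame: the origin (TCP) lies on the front face of the gripper's body, between the roots of the fingers; the fingertips stand 97 mm ahead of it and the grasp point (between the pads) lies 78 mm ahead of it (ctrl.grasp_offset is the distance from the TCP to the grasp point, in mm); x points along the fingers, z is the direction in which the jaws open and shut, and the axes are right-handed (so a half turn about x gives the same grasp; the last joint's range is limited). The gripper opens to 94 mm and grips with 3 to 60 N. Pads are 16 mm wide; open, the fingers measure 119 mm over their backs; the gripper's body (75 mm by 177 mm) begins 78 mm behind the grasp point.
Start: joints at [1.193, 0.3, 1.521, -0, 1.321, -0.067], TCP at [168.199, 523.64, 302.646] pointing down, gripper open.
Joint ranges: [-3.03, 3.03], [-0.79, 2.21], [0.23, 2.52], [-1.04, 4.18], [0, 3.07], [-2.55, 2.55]. Speed limits (rad/s): [2.22, 2.22, 2.57, 3.14, 3.14, 3.14].

### API

Orientations are given as a unit quaternion [w, x, y, z].
In Python, from bench import ctrl gives the robot as it stands.
- The arm moves only by the tool step_arm, never from a script. Its argument "rows" is a list of rows, each an object of numbers: "tx", "ty", "tz": the shift along the tool's x, y, z in units of 40 mm (1.0 is 40 mm); "ax", "ay", "az": the turn, a rotation vector about the tool's x, y, z in degrees. A call has exactly 5 rows; each row is the pose to reach, as a shift and turn from the pose measured when the call began, along the tool's axes at that moment; what a row does not reach only later rows make up. A row lasts 1/10 s, in which the tool goes at most 50 mm and 8.59 degrees, less where a joint would pass 70% of its speed; a pose out of reach is approached as far as the arm can. A call with a gripper value outside its range is refused whole. "hand" is the opening in per cent of the stroke, from 0 (shut) to 100 (fully open), set as the call begins (left out, the last holds). The fingers move at their own pace and stop on an object; "newtons" is the grip in N (left out, the last holds). Time passes only in rows, so rows that repeat a pose let the fingers close, or fill a call up. It gives the time, the measured TCP pose, the force and the opening at its end, in the units of the state.
- ctrl.get_obs(): the state, without advancing time (a new reading comes with each control period).
- ctrl.capture(name): name is "scene" or "top"; returns (picture, depth): 384x512x3 uint8, red, green, blue; 384x512 float32, mm along the optical axis (not along the pixel's ray), 0 where there is no reading.
- ctrl.camera_model(name): a dict with "vertical_fov" (degrees; the focal length in pixels is half the picture's height over the tangent of half this angle, whatever the lens; pixels are square), "cx", "cy" (the principal point, pixels), "distortion" ([k1, k2, p1, p2, k3] as OpenCV has them; the pictures are not rectified), "R" (3x3) and "t" (3): a world point X has camera coordinates R X + t. Camera axes: x right, y down, z forward; pixel columns grow to the right and rows downward; lengths in mm; the calibration is good to about 2 mm. A picture is of the moment at which its call begins. camera_model takes no time and is no camera call.
- ctrl.finish_job(): hands the job in, once; it reports no verdict.
The state is a dict: "t": time; "joint_pos": joint angles; "qvel": joint speeds; "effort": joint torques, N m; "position": TCP position; "eef_rot": TCP orientation; "force": force on the tool from outside, world axes, zero at the start; "wrist_torque": the same for the moment, N m; "grip_width": opening from 0.0 (shut) to 1.0 (fully open).
Only numpy, scipy, OpenCV 4.12 (cv2) and the standard library are available. Lean on these libraries where they do the work, as an engineer would, in place of code of your own. Each camera call takes 0.05 s, during which the arm holds its last target.

## Working session

There is one attempt and no reset: what is moved stays moved. The work goes in short steps, Python scripts to look and compute and a tool call to move; the robot and the scene stay as the last step left them, time stands still between calls to the robot, and variables do not carry over. Pictures are saved under pics/ and viewed, and the job is handed in when it is done.

Besides the shell and the picture viewer there is one more tool, called as name(argument=value, ...) on one line, values as JSON. step_arm: Moves the arm, as the interface text tells. Its arguments: {"type":"object","properties":{"rows":{"type":"array"},"hand":{"type":"number"},"newtons":{"type":"number"}},"required":["rows"]}

```bash
ls; mkdir -p pics
python3 - <<'E'
from bench import ctrl
import cv2,numpy as np
for n in ["scene","top"]:
    im,d=ctrl.capture(n); cv2.imwrite(f"pics/{n}0.png",im[:,:,::-1]); np.save(f"pics/{n}0.npy",d)
    m=ctrl.camera_model(n); print(n,{k:np.round(v,3).tolist() for k,v in m.items()}, (d>0).mean())
o=ctrl.get_obs(); print(o)
E
```

```text
pics
scene {'vertical_fov': 57.253, 'cx': 245.364, 'cy': 197.28, 'distortion': [-0.012, 0.0, 0.0, 0.0, 0.0], 'R': [[0.713, -0.701, 0.014], [-0.498, -0.521, -0.694], [0.494, 0.488, -0.72]], 't': [-437.034, 344.355, 798.363]} 0.9959615071614584
top {'vertical_fov': 46.469, 'cx': 253.895, 'cy': 187.719, 'distortion': [-0.179, 0.0, 0.0, 0.0, 0.0], 'R': [[-0.05, -0.999, -0.007], [-0.975, 0.05, -0.215], [0.215, -0.004, -0.977]], 't': [22.215, 606.797, 1380.145]} 0.9960784912109375
{'t': 0.1, 'joint_pos': array([ 1.19341083e+00,  3.00420216e-01,  1.52148006e+00, -2.09202117e-06,
        1.32068989e+00, -6.66105398e-02]), 'qvel': array([-5.11506929e-04, -5.14729025e-05, -2.31887660e-03,  1.47783886e-03,
       -1.39256532e-03,  3.05444068e-04]), 'effort': array([ 2.07796176e-03, -5.32649159e+01, -3.53282797e+01,  7.09553878e-02,
        2.35263957e-02, -5.48492835e-05]), 'position': array([168.15228655, 523.53831779, 302.15692464]), 'eef_rot': array([ 0.57105932, -0.41678341,  0.57165488,  0.4164055 ]), 'force': array([ 0.16728352, -0.39279194, -0.59479378]), 'wrist_torque': array([-0.05581398,  0.00084132,  0.01291304]), 'grip_width': 0.9964482798144763}
```

View pics/scene0.png

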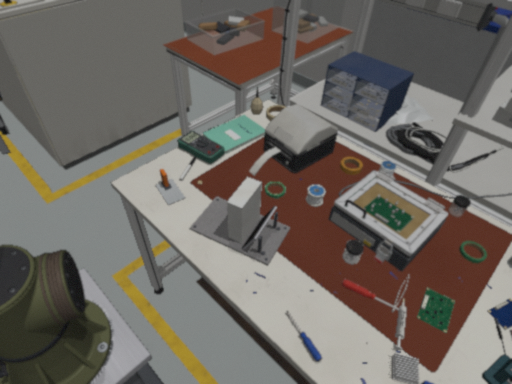

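View pics/top0.png

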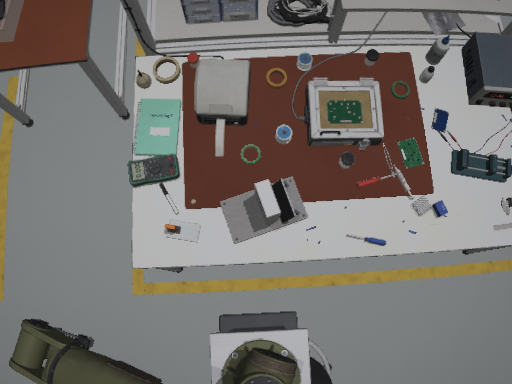

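```bash
cat > h.py <<'E'
import cv2,numpy as np
from scipy.spatial.transform import Rotation as Ro
def cam(m):
    f=192/np.tan(np.radians(m["vertical_fov"]/2)); K=np.array([[f,0,m["cx"]],[0,f,m["cy"]],[0,0,1.]])
    return K,np.array(m["distortion"],float),np.array(m["R"]),np.array(m["t"])
def rays(m,uv):
    K,D,R,t=cam(m); n=cv2.undistortPoints(np.array(uv,float).reshape(-1,1,2),K,D).reshape(-1,2)
    return np.c_[n,np.ones(len(n))]@R, -R.T@t      # dirs (depth 1), origin
def onplane(m,uv,z):
    d,o=rays(m,uv); return o+d*((z-o[2])/d[:,2])[:,None]
def cloud(m,dep):
    v,u=np.mgrid[:384,:512]; d,o=rays(m,np.c_[u.ravel(),v.ravel()])
    return (o+d*dep.reshape(-1,1)).reshape(384,512,3)
def proj(m,X):
    K,D,R,t=cam(m); return cv2.projectPoints(np.array(X,float).reshape(-1,1,3),cv2.Rodrigues(R)[0],t,K,D)[0].reshape(-1,2)
E
python3 - <<'E'
from bench import ctrl
from h import *
for n,b in [("scene",(100,150,310,280)),("top",(130,150,320,260))]:
    im=cv2.imread(f"pics/{n}0.png"); x0,y0,x1,y1=b
    cv2.imwrite(f"pics/{n}0z.png",cv2.resize(im[y0:y1,x0:x1],None,fx=4 if n=="top" else 3.8,fy=4 if n=="top" else 3.8,interpolation=cv2.INTER_CUBIC))
    P=cloud(ctrl.camera_model(n),np.load(f"pics/{n}0.npy"))
    pts={"top":[(265,183),(283,200),(240,218),(172,228),(190,232),(150,245),(252,224),(375,240),(285,134),(250,153),(345,160),(275,195)],"scene":[(240,185),(244,210),(215,225),(163,178),(172,195),(275,188),(315,195),(350,250)]}[n]
    for p in pts: print(n,p,P[p[1],p[0]].round(1))
E
```

```text
scene (240, 185) [676.2  90.2   2.9]
scene (244, 210) [521.2 -85.2 138.8]
scene (215, 225) [500.4  14.9   7.4]
scene (163, 178) [489.  253.1  45.1]
scene (172, 195) [485.6 210.    1.3]
scene (275, 188) [754.2   2.9  -2. ]
scene (315, 195) [ 780.8 -134.4   47.3]
scene (350, 250) [ 674.4 -330.1   59.8]
top (265, 183) [599.  -42.5 161.4]
top (283, 200) [ 562.8 -100.4   61.8]
top (240, 218) [519.1  42.2  10.4]
top (172, 228) [489.7 260.7  60.2]
top (190, 232) [480.7 210.2   7.9]
top (150, 245) [ 4.440e+02  3.474e+02 -2.000e-01]
top (252, 224) [497.5   3.5   7.7]
top (375, 240) [ 420.2 -399.5   19.5]
top (285, 134) [ 789.3 -122.5   53.3]
top (250, 153) [743.7  -1.7   4. ]
top (345, 160) [ 686.2 -314.6   62.7]
top (275, 195) [586.2 -77.1  33.3]
```

```bash
ls pics
```

```text
scene0.npy
scene0.png
scene0z.png
top0.npy
top0.png
top0z.png
```

View pics/scene0z.png

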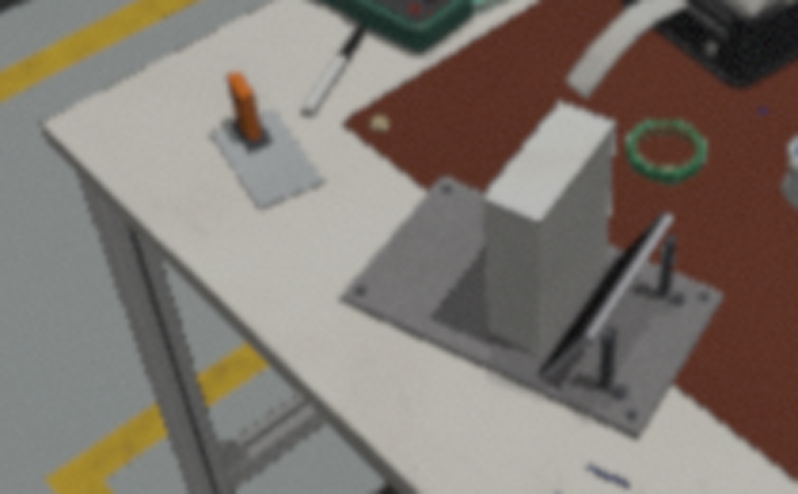

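View pics/top0z.png

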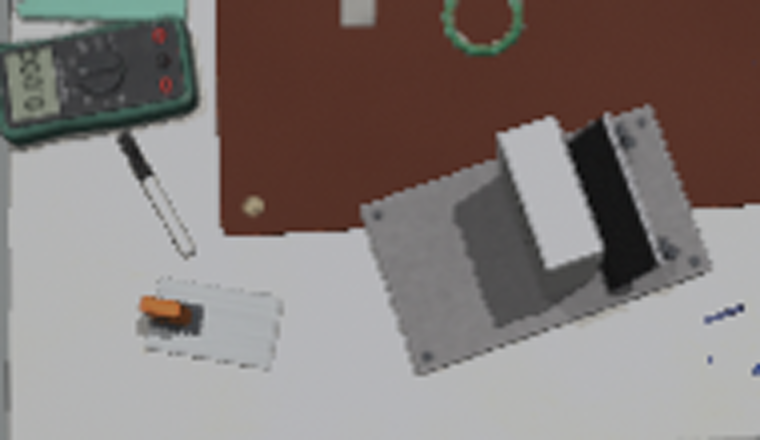

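Run:
```python
from bench import ctrl
from h import *
m=ctrl.camera_model("top"); ms=ctrl.camera_model("scene")
im=cv2.imread("pics/top0.png"); hsv=cv2.cvtColor(im,cv2.COLOR_BGR2HSV)
# base corners from rays
cor=onplane(m,[(234.5,243.5),(220.3,201.5),(293,176.5),(307.5,217)],8)
print(cor.round(1)); 
for i in range(4): print(np.linalg.norm(cor[i]-cor[(i+1)%4]).round(1))
P=cloud(m,np.load("pics/top0.npy"))
reg=np.zeros((384,512),bool); reg[150:260,210:320]=1
mk=reg&(im.min(2)>150)&(P[...,2]>100)
c=P[mk]; print("carton top z",np.median(c[:,2]),c[:,2].std(),mk.sum())
cn,_=cv2.findContours(mk.astype(np.uint8),cv2.RETR_EXTERNAL,cv2.CHAIN_APPROX_NONE); cn=max(cn,key=cv2.contourArea).reshape(-1,2)
w=onplane(m,cn,158)[:,:2]; print("carton",cv2.minAreaRect(w.astype(np.float32)))
print("corner px zoom->",onplane(m,[(130+498/4,150+135/4),(130+553/4,150+117/4),(130+602/4,150+248/4),(130+547/4,150+268/4)],158).round(1))
# same with scene
z=3.8
print("scene carton top", onplane(ms,[(100+485/z,150+198/z),(100+562/z,150+100/z),(100+614/z,150+122/z),(100+540/z,150+220/z)],158).round(1))
print("scene base", onplane(ms,[(100+342/z,150+299/z),(100+443/z,150+178/z),(100+722/z,150+294/z),(100+637/z,150+437/z)],8).round(1))
mk=(hsv[...,0]<18)&(hsv[...,1]>150)&(hsv[...,2]>120); mk[:,:160]=0;mk[:,190:]=0;mk[:215]=0;mk[250:]=0
v,u=np.nonzero(mk); print("handle",len(v),onplane(m,np.c_[u,v],62).mean(0),P[mk][:,2].max(),np.c_[u,v].mean(0)); 
print(cv2.minAreaRect(onplane(m,np.c_[u,v],62)[:,:2].astype(np.float32)))
print("blade plate corners top", onplane(m,[(130+160/4,150+277/4),(130+283/4,150+297/4),(130+271/4,150+369/4),(130+147/4,150+350/4)],4).round(1))
print("blade scene", onplane(ms,[(100+285/z,150+110/z),(100+324/z,150+182/z),(100+262/z,150+207/z),(100+210/z,150+135/z)],4).round(1))
s=cv2.imread("pics/scene0.png"); hs=cv2.cvtColor(s,cv2.COLOR_BGR2HSV)
mk=(hs[...,0]<18)&(hs[...,1]>150)&(hs[...,2]>120);mk[:,:150]=0;mk[:,180:]=0;mk[:160]=0;mk[200:]=0
v,u=np.nonzero(mk);print("scene handle",len(v),np.c_[u,v].min(0),np.c_[u,v].max(0)); print(onplane(ms,[(100+238/z,150+76/z)],62))
```

```text
[[ 435.7   64.2    8. ]
 [ 578.6  105.8    8. ]
 [ 652.  -143.3    8. ]
 [ 511.1 -182.1    8. ]]
148.8
259.7
146.2
257.6
carton top z 158.37971548325345 163.12157035617125 516
carton ((554.605712890625, -45.993892669677734), (108.46340942382812, 43.50306701660156), 16.0798282623291)
corner px zoom-> [[599.1 -10.7 158. ]
 [610.9 -53.1 158. ]
 [508.5 -84.  158. ]
 [495.6 -42.1 158. ]]
scene carton top [[497.7 -48.6 158. ]
 [604.5 -15.1 158. ]
 [615.2 -57.5 158. ]
 [510.6 -88.9 158. ]]
scene base [[ 437.8   54.8    8. ]
 [ 580.4   98.9    8. ]
 [ 654.6 -146.4    8. ]
 [ 510.8 -189.7    8. ]]
handle 32 [495.01724763 266.95612159  62.        ] 68.86997643297036 [169.9375 226.375 ]
((494.932373046875, 267.0264892578125), (28.199974060058594, 11.121524810791016), 78.04524993896484)
blade plate corners top [[527.3 277.4   4. ]
 [505.5 174.1   4. ]
 [445.9 185.8   4. ]
 [466.3 289.3   4. ]]
blade scene [[536.8 262.2   4. ]
 [507.2 167.7   4. ]
 [452.4 180.3   4. ]
 [470.4 281.4   4. ]]
scene handle 20 [161 170] [165 175]
[[501.50307519 268.37537468  62.        ]]
```

```bash
cat >> h.py <<'E'
a=np.radians(-73.4); U=np.array([np.cos(a),np.sin(a),0]); V=np.array([-np.sin(a),np.cos(a),0]); Z=np.array([0,0,1.])
FOOT=np.array([556.6,-80.6,8.])
def RT(axis): return Ro.from_quat(np.roll(axis,-1))
def cur():
    from bench import ctrl
    o=ctrl.get_obs(); q=o["eef_rot"]; return o,np.array(o["position"]),Ro.from_quat([q[1],q[2],q[3],q[0]])
def tool(xd,zd):
    xd=xd/np.linalg.norm(xd); zd=zd-xd*(zd@xd); zd/=np.linalg.norm(zd); return Ro.from_matrix(np.c_[xd,np.cross(zd,xd),zd])
def plan(p,R):
    o,p0,R0=cur(); t=R0.inv().apply(p-p0)/40; r=np.degrees((R0.inv()*R).as_rotvec())
    print("t(40mm)",t.round(3),"dist",round(np.linalg.norm(p-p0),1),"rot",r.round(2),"|",round(np.linalg.norm(r),1))
E
python3 - <<'E'
from h import *
o,p,R=cur(); print(R.as_matrix().round(3))
for s in (1,-1): plan(np.array([555.5,-49.5,302]),tool(-Z,s*U))
E
```

```text
[[-0.    -0.952  0.306]
 [-0.001  0.306  0.952]
 [-1.     0.    -0.001]]
t(40mm) [  0.014 -13.601 -10.678] dist 691.7 rot [ 1.4559e+02 -3.0000e-02  7.0000e-02] | 145.6
t(40mm) [  0.014 -13.601 -10.678] dist 691.7 rot [-3.441e+01 -5.000e-02 -2.000e-02] | 34.4
```

step_arm(rows=[{"ty": -0.8,"tz": -0.63},{"ty": -1.7,"tz": -1.33},{"ty": -2.6,"tz": -2.04},{"ty": -3.5,"tz": -2.75},{"ty": -4.4,"tz": -3.45}], hand=100)

```text
$.rows[0]: bad value
```

step_arm(rows=[{"ty": -0.8,"tz": -0.63},{"ty": -1.7,"tz": -1.33},{"ty": -2.6,"tz": -2.04},{"ty": -3.5,"tz": -2.75},{"ty": -4.4,"tz": -3.45}])

```text
$.rows[0]: bad value
```

Run:
```python
from h import *
o,p,R=cur(); print(o['t'],p,o['joint_pos'].round(2))
plan(np.array([555.5,-49.5,310]),tool(-Z,-U))
```

```text
0.1 [168.15228655 523.53831779 302.15692464] [ 1.19  0.3   1.52 -0.    1.32 -0.07]
t(40mm) [ -0.186 -13.601 -10.679] dist 691.7 rot [-3.441e+01 -5.000e-02 -2.000e-02] | 34.4
```

step_arm(rows=[{"tx": 0,"ty": -0.8,"tz": -0.63,"ax": 0,"ay": 0,"az": 0},{"tx": 0,"ty": -1.7,"tz": -1.33,"ax": 0,"ay": 0,"az": 0},{"tx": 0,"ty": -2.6,"tz": -2.04,"ax": 0,"ay": 0,"az": 0},{"tx": 0,"ty": -3.5,"tz": -2.75,"ax": 0,"ay": 0,"az": 0},{"tx": 0,"ty": -4.4,"tz": -3.45,"ax": 0,"ay": 0,"az": 0}], hand=100)

```text
t: 0.6
position: [294.0, 336.6, 302.1]
eef_rot: [0.571, -0.417, 0.572, 0.416]
force: [0.7, -0.1, 0.4]
grip_width: 1.001
```

step_arm(rows=[{"tx": 0,"ty": -0.9,"tz": -0.7,"ax": 0,"ay": 0,"az": 0},{"tx": 0,"ty": -1.8,"tz": -1.4,"ax": -2,"ay": 0,"az": 0},{"tx": 0,"ty": -2.7,"tz": -2.1,"ax": -6,"ay": 0,"az": 0},{"tx": 0,"ty": -3.6,"tz": -2.8,"ax": -10,"ay": 0,"az": 0},{"tx": 0,"ty": -4.5,"tz": -3.5,"ax": -14,"ay": 0,"az": 0}], hand=100)

```text
t: 1.1
position: [423.3, 146.6, 302.2]
eef_rot: [0.515, -0.484, 0.516, 0.484]
force: [0.1, 1.4, -0.1]
grip_width: 0.999
```

Run:
```python
from h import *
o,p,R=cur(); print(o['t'],p,o['joint_pos'].round(2))
plan(np.array([555.5,-49.5,310]),tool(-Z,-U))
```

```text
1.1 [423.29297731 146.55524374 302.24882282] [ 0.25  0.07  1.79 -0.    1.28 -1.26]
t(40mm) [-0.19  -3.608 -4.683] dist 236.6 rot [-20.22  -0.06  -0.04] | 20.2
```

step_arm(rows=[{"tx": -0.1,"ty": -0.72,"tz": -0.94,"ax": -4,"ay": 0,"az": 0},{"tx": -0.1,"ty": -1.44,"tz": -1.88,"ax": -8,"ay": 0,"az": 0},{"tx": -0.2,"ty": -2.2,"tz": -2.8,"ax": -12,"ay": 0,"az": 0},{"tx": -0.2,"ty": -2.9,"tz": -3.75,"ax": -16,"ay": 0,"az": 0},{"tx": -0.2,"ty": -3.61,"tz": -4.68,"ax": -20.2,"ay": 0,"az": 0}])

```text
t: 1.6
position: [556.3, -51.4, 310.2]
eef_rot: [0.422, -0.567, 0.422, 0.567]
force: [-0.0, -0.0, -0.0]
grip_width: 1.002
```

Run:
```python
from h import *
from bench import ctrl
o,p,R=cur(); print(o['t'],p,o['joint_pos'].round(2),o['force'])
plan(np.array([555.5,-49.5,310]),tool(-Z,-U))
for n,b in [("scene",(150,90,310,250)),("top",(190,130,340,260))]:
    im,d=ctrl.capture(n); im=im[:,:,::-1]; x0,y0,x1,y1=b; cv2.imwrite(f"pics/{n}1.png",im)
    cv2.imwrite(f"pics/{n}1z.png",cv2.resize(im[y0:y1,x0:x1],None,fx=4 if n=="top" else 3.6,fy=4 if n=="top" else 3.6,interpolation=cv2.INTER_CUBIC))
```

```text
1.6 [556.2859844  -51.35341206 310.22731604] [-0.16  0.31  1.49 -0.    1.34 -2.02] [-0.00845768 -0.00629607 -0.0161794 ]
t(40mm) [0.006 0.005 0.05 ] dist 2.0 rot [ 0.12 -0.04 -0.06] | 0.1
```

View pics/scene1z.png

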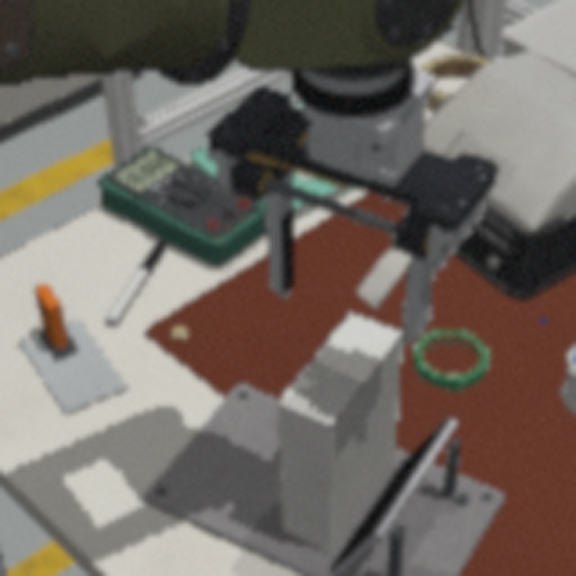

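View pics/top1z.png

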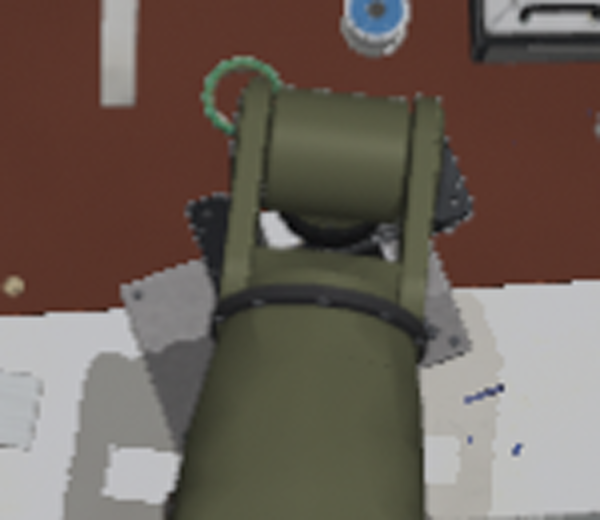

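Run:
```python
from h import *
from bench import ctrl
m=ctrl.camera_model("scene"); mt=ctrl.camera_model("top")
o,p,R=cur()
for s in (-47,-59.5,47,59.5):
  for w in (-8,8):
    q=proj(m,p+R.apply([97,w,s]))[0]; print(s,w,((q-[150,90])*3.6).round(0))
# disagreement of the two views about the carton, in pixels
```

```text
-47 -8 [409. 328.]
-47 8 [398. 342.]
-59.5 -8 [425. 335.]
-59.5 8 [414. 349.]
47 -8 [293. 284.]
47 8 [281. 297.]
59.5 -8 [278. 278.]
59.5 8 [266. 291.]
```

step_arm(rows=[{"tx": 0.4,"ty": 0,"tz": 0,"ax": 0,"ay": 0,"az": 0},{"tx": 0.9,"ty": 0,"tz": 0,"ax": 0,"ay": 0,"az": 0},{"tx": 1.5,"ty": 0,"tz": 0,"ax": 0,"ay": 0,"az": 0},{"tx": 2.1,"ty": 0,"tz": 0,"ax": 0,"ay": 0,"az": 0},{"tx": 2.35,"ty": 0,"tz": 0,"ax": 0,"ay": 0,"az": 0}])

```text
t: 2.2
position: [556.0, -52.9, 213.0]
eef_rot: [0.422, -0.565, 0.424, 0.568]
force: [-0.7, -0.1, 0.1]
grip_width: 0.998
```

step_arm(rows=[{"tx": 0,"ty": 0,"tz": 0,"ax": 0,"ay": 0,"az": 0},{"tx": 0,"ty": 0,"tz": 0,"ax": 0,"ay": 0,"az": 0},{"tx": 0,"ty": 0,"tz": 0,"ax": 0,"ay": 0,"az": 0},{"tx": 0,"ty": 0,"tz": 0,"ax": 0,"ay": 0,"az": 0},{"tx": 0,"ty": 0,"tz": 0,"ax": 0,"ay": 0,"az": 0}], hand=44, newtons=5)

```text
t: 2.7
position: [556.2, -52.9, 213.6]
eef_rot: [0.422, -0.566, 0.424, 0.567]
force: [-0.8, 0.3, 0.7]
grip_width: 0.607
```

step_arm(rows=[{"tx": 0,"ty": 0,"tz": 0,"ax": 0,"ay": 0,"az": 0},{"tx": 0,"ty": 0,"tz": 0,"ax": 0,"ay": 0,"az": 0},{"tx": 0,"ty": 0,"tz": 0,"ax": 0,"ay": 0,"az": 0},{"tx": 0,"ty": 0,"tz": 0,"ax": 0,"ay": 0,"az": 0},{"tx": 0,"ty": 0,"tz": 0,"ax": 0,"ay": 0,"az": 0}], hand=40, newtons=5)

```text
t: 3.2
position: [556.2, -52.8, 213.9]
eef_rot: [0.422, -0.566, 0.424, 0.567]
force: [-1.7, 2.2, 4.9]
grip_width: 0.495
```

step_arm(rows=[{"tx": 0,"ty": 0,"tz": 0,"ax": 0,"ay": 0,"az": 0},{"tx": 0,"ty": 0,"tz": 0,"ax": 0,"ay": 0,"az": 0},{"tx": 0,"ty": 0,"tz": 0,"ax": 0,"ay": 0,"az": 0},{"tx": 0,"ty": 0,"tz": 0,"ax": 0,"ay": 0,"az": 0},{"tx": 0,"ty": 0,"tz": 0,"ax": 0,"ay": 0,"az": 0}], hand=30, newtons=35)

```text
t: 3.7
position: [556.2, -52.8, 213.9]
eef_rot: [0.422, -0.566, 0.424, 0.567]
force: [-1.5, 2.9, 4.7]
grip_width: 0.484
```

Run:
```python
from h import *
from bench import ctrl
o,p,R=cur(); print(o['t'],p,o['grip_width'],o['force'],o['wrist_torque'])
for n,b in [("scene",(150,90,310,250))]:
    im,d=ctrl.capture(n); im=im[:,:,::-1]; x0,y0,x1,y1=b; cv2.imwrite(f"pics/{n}2.png",im)
    cv2.imwrite(f"pics/{n}2z.png",cv2.resize(im[y0:y1,x0:x1],None,fx=3.6,fy=3.6,interpolation=cv2.INTER_CUBIC))
```

```text
3.7 [556.22003138 -52.7775312  213.89548462] 0.4842714407588459 [-1.52066502  2.93733468  4.66324803] [ 1.00959774  0.29789005 -0.00639402]
```

View pics/scene2z.png

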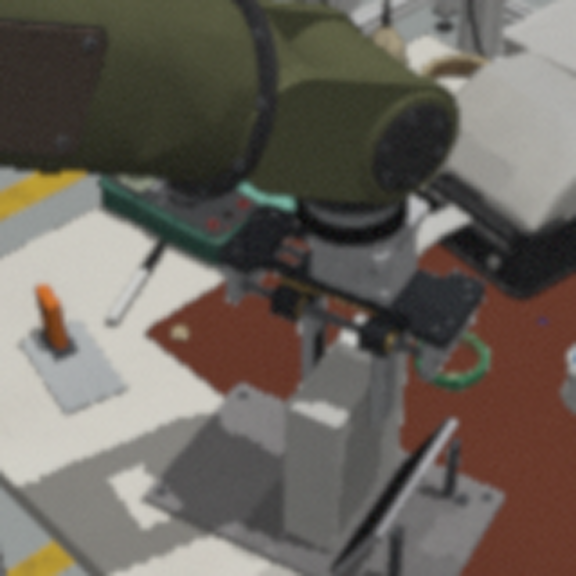

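```bash
cat >> h.py <<'E'
def lean(th,E,off,Rb):
    """TCP pose with carton leaning th (deg), rear edge at E; off=rear edge in tool frame, Rb=tool rotation upright"""
    R=Ro.from_rotvec(np.radians(th)*np.cross(Z,U))*Rb
    return E-R.apply(off),R
def rows(poses,ref=None):
    o,p0,R0=cur()
    for p,R in poses:
        t=R0.inv().apply(p-p0)/40; r=np.degrees((R0.inv()*R).as_rotvec()); print(t.round(3),r.round(2))
E
python3 - <<'E'
from h import *
o,p,R=cur(); off=np.array([205.9,0,-22.5]); E0=p+R.apply(off); print(E0, (R.as_matrix()).round(3))
np.savez("g1.npz",p=p,q=R.as_quat(),off=off,E0=E0)
rows([lean(th,E0+U*s+Z*0.5,off,R) for th,s in [(1,0),(3,0.5),(5,1),(7,2),(9,3)]])
E
```

```text
[561.80819219 -74.49922924   7.96714131] [[-0.004 -0.959 -0.284]
 [-0.001 -0.284  0.959]
 [-1.     0.004  0.   ]]
[-0.022 -0.    -0.09 ] [-0. -1.  0.]
[-0.035 -0.    -0.283] [-0.01 -3.    0.01]
[-0.042 -0.001 -0.476] [-0.02 -5.    0.01]
[-0.043 -0.001 -0.682] [-0.03 -7.    0.01]
[-0.037 -0.001 -0.887] [-0.03 -9.    0.02]
```

step_arm(rows=[{"tx": -0.022,"ty": 0,"tz": -0.09,"ax": 0,"ay": -1,"az": 0},{"tx": -0.035,"ty": 0,"tz": -0.283,"ax": 0,"ay": -3,"az": 0},{"tx": -0.042,"ty": 0,"tz": -0.476,"ax": 0,"ay": -5,"az": 0},{"tx": -0.043,"ty": 0,"tz": -0.682,"ax": 0,"ay": -7,"az": 0},{"tx": -0.037,"ty": 0,"tz": -0.887,"ax": 0,"ay": -9,"az": 0}])

```text
t: 4.25
position: [566.2, -87.6, 214.8]
eef_rot: [0.454, -0.518, 0.389, 0.611]
force: [-0.3, 1.9, -3.5]
grip_width: 0.481
```

```bash
cat > st.py <<'E'
from h import *
def state():
    g=np.load("g1.npz"); Rb=Ro.from_quat(g["q"]); o,p,R=cur()
    r=np.degrees((R*Rb.inv()).as_rotvec()); E=p+R.apply(g["off"]); d=E-FOOT
    print("t",o['t'],"tilt",round(r@np.cross(Z,U),2),"rear edge u,v,z rel foot",(d@U).round(1),(d@V).round(1),d[2].round(1),"F u,v,z",[round(o['force']@k,1) for k in (U,V,Z)],"w",round(o['grip_width'],3),"J",o['joint_pos'].round(2))
    return g,Rb,o,p,R
E
python3 - <<'E'
from st import *
g,Rb,o,p,R=state()
rows([lean(th,g["E0"]+U*s+Z*0.5,g["off"],Rb) for th,s in [(11,3.5),(13,4),(15,4.5),(17,5),(19,5.5)]])
E
```

```text
t 4.25 tilt 9.15 rear edge u,v,z rel foot -1.2 6.3 -0.1 F u,v,z [np.float64(-1.9), np.float64(0.3), np.float64(-3.5)] w 0.481 J [-0.26  0.46  1.51  0.14  1.25 -2.17]
[-0.03  -0.009 -0.173] [-0.05 -1.85 -0.02]
[-0.043 -0.01  -0.365] [-0.06 -3.85 -0.02]
[-0.049 -0.01  -0.558] [-0.07 -5.85 -0.01]
[-0.049 -0.011 -0.751] [-0.08 -7.85 -0.01]
[-0.043 -0.011 -0.944] [-0.09 -9.85 -0.  ]
```

step_arm(rows=[{"tx": -0.03,"ty": 0,"tz": -0.17,"ax": 0,"ay": -1.85,"az": 0},{"tx": -0.04,"ty": 0,"tz": -0.36,"ax": 0,"ay": -3.85,"az": 0},{"tx": -0.045,"ty": 0,"tz": -0.56,"ax": 0,"ay": -5.85,"az": 0},{"tx": -0.045,"ty": 0,"tz": -0.75,"ax": 0,"ay": -7.85,"az": 0},{"tx": -0.04,"ty": 0,"tz": -0.94,"ax": 0,"ay": -9.85,"az": 0}])

```text
t: 4.75
position: [576.6, -123.1, 209.8]
eef_rot: [0.487, -0.462, 0.348, 0.655]
force: [-2.3, 8.7, -4.6]
grip_width: 0.483
```

Run:
```python
from st import *
g,Rb,o,p,R=state()
rows([lean(th,g["E0"]+U*s+Z*0.5,g["off"],Rb) for th,s in [(20,5.5),(21.5,5.7),(22.5,6),(23.5,6),(24.5,6)]])
from bench import ctrl
im,d=ctrl.capture("scene"); im=im[:,:,::-1]; cv2.imwrite("pics/scene3z.png",cv2.resize(im[130:260,180:310],None,fx=4.5,fy=4.5,interpolation=cv2.INTER_CUBIC))
```

```text
t 4.75 tilt 19.32 rear edge u,v,z rel foot -0.5 5.9 0.1 F u,v,z [np.float64(-9.0), np.float64(0.3), np.float64(-4.6)] w 0.483 J [-0.35  0.55  1.42  0.27  1.39 -2.29]
[-0.03  -0.014 -0.096] [-0.08 -0.68 -0.06]
[-0.043 -0.014 -0.236] [-0.08 -2.18 -0.06]
[-0.051 -0.014 -0.333] [-0.09 -3.18 -0.06]
[-0.055 -0.015 -0.424] [-0.09 -4.18 -0.05]
[-0.057 -0.015 -0.514] [-0.1  -5.18 -0.05]
```

View pics/scene3z.png

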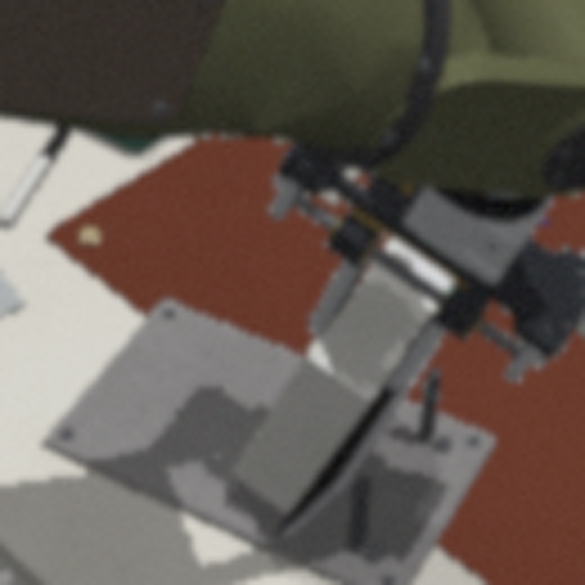

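Run:
```python
from st import *
g,Rb,o,p,R=state()
rows([lean(th,g["E0"]+U*s+Z*0.5,g["off"],Rb) for th,s in [(20,5),(21.5,5),(23,5),(24.5,5),(26,5)]])
```

```text
t 4.8 tilt 19.48 rear edge u,v,z rel foot -0.1 5.8 -0.1 F u,v,z [np.float64(-9.9), np.float64(-0.3), np.float64(2.3)] w 0.484 J [-0.35  0.55  1.41  0.27  1.4  -2.29]
[-0.024 -0.019 -0.06 ] [-0.13 -0.52 -0.05]
[-0.036 -0.019 -0.195] [-0.13 -2.02 -0.05]
[-0.044 -0.019 -0.33 ] [-0.14 -3.52 -0.04]
[-0.049 -0.02  -0.466] [-0.15 -5.02 -0.04]
[-0.05  -0.021 -0.601] [-0.15 -6.52 -0.03]
```

step_arm(rows=[{"tx": -0.02,"ty": 0,"tz": -0.06,"ax": 0,"ay": -0.5,"az": 0},{"tx": -0.03,"ty": 0,"tz": -0.16,"ax": 0,"ay": -1.6,"az": 0},{"tx": -0.04,"ty": 0,"tz": -0.26,"ax": 0,"ay": -2.7,"az": 0},{"tx": -0.045,"ty": 0,"tz": -0.36,"ax": 0,"ay": -3.9,"az": 0},{"tx": -0.05,"ty": 0,"tz": -0.46,"ax": 0,"ay": -5,"az": 0}])

```text
t: 5.3
position: [581.7, -141.2, 204.8]
eef_rot: [0.502, -0.43, 0.325, 0.676]
force: [-1.6, 6.7, -3.4]
grip_width: 0.478
```

Run:
```python
from st import *
g,Rb,o,p,R=state()
rows([lean(th,g["E0"]+U*s+Z*0.5,g["off"],Rb) for th,s in [(24.5,5),(25,5),(25.5,5),(26,5),(26.5,5)]])
print(o['wrist_torque'])
```

```text
t 5.3 tilt 24.73 rear edge u,v,z rel foot -0.6 5.6 0.4 F u,v,z [np.float64(-6.9), np.float64(0.4), np.float64(-3.4)] w 0.478 J [-0.39  0.6   1.36  0.33  1.47 -2.33]
[-0.013 -0.021 -0.006] [-0.13  0.23 -0.08]
[-0.018 -0.021 -0.051] [-0.13 -0.27 -0.08]
[-0.023 -0.021 -0.096] [-0.13 -0.77 -0.08]
[-0.027 -0.021 -0.141] [-0.13 -1.27 -0.07]
[-0.03  -0.021 -0.186] [-0.13 -1.77 -0.07]
[1.53149932 0.27498683 0.14834026]
```

step_arm(rows=[{"tx": 0,"ty": 0,"tz": -0.04,"ax": 0,"ay": -0.3,"az": 0},{"tx": -0.01,"ty": 0,"tz": -0.08,"ax": 0,"ay": -0.7,"az": 0},{"tx": -0.01,"ty": 0,"tz": -0.12,"ax": 0,"ay": -1.1,"az": 0},{"tx": -0.01,"ty": 0,"tz": -0.14,"ax": 0,"ay": -1.4,"az": 0},{"tx": -0.01,"ty": 0,"tz": -0.14,"ax": 0,"ay": -1.4,"az": 0}])

```text
t: 5.8
position: [582.9, -144.9, 203.6]
eef_rot: [0.507, -0.42, 0.317, 0.683]
force: [-7.9, 14.5, 9.5]
grip_width: 0.481
```

Run:
```python
from st import *
g,Rb,o,p,R=state()
print(o['wrist_torque'])
from bench import ctrl
im,d=ctrl.capture("scene"); im=im[:,:,::-1]; cv2.imwrite("pics/scene4z.png",cv2.resize(im[130:260,180:310],None,fx=4.5,fy=4.5,interpolation=cv2.INTER_CUBIC))
```

```text
t 5.8 tilt 26.49 rear edge u,v,z rel foot -2.6 5.5 1.3 F u,v,z [np.float64(-16.2), np.float64(-3.5), np.float64(9.5)] w 0.481 J [-0.4   0.62  1.35  0.35  1.5  -2.34]
[3.68642834 1.64813896 0.21543151]
```

View pics/scene4z.png

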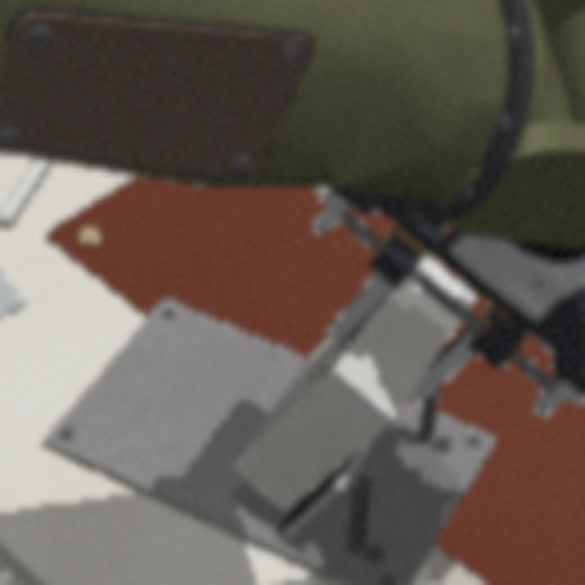

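step_arm(rows=[{"tx": -0.01,"ty": 0,"tz": 0.02,"ax": 0,"ay": 0,"az": 0},{"tx": -0.01,"ty": 0,"tz": 0.02,"ax": 0,"ay": 0,"az": 0},{"tx": -0.01,"ty": 0,"tz": 0.02,"ax": 0,"ay": 0,"az": 0},{"tx": -0.01,"ty": 0,"tz": 0.02,"ax": 0,"ay": 0,"az": 0},{"tx": -0.01,"ty": 0,"tz": 0.02,"ax": 0,"ay": 0,"az": 0}], hand=90)

```text
t: 6.35
position: [582.8, -144.6, 204.2]
eef_rot: [0.507, -0.42, 0.317, 0.683]
force: [-0.2, -0.4, -0.2]
grip_width: 0.871
```

step_arm(rows=[{"tx": 0,"ty": 0,"tz": 0,"ax": 0,"ay": 0,"az": 0},{"tx": 0,"ty": 0,"tz": 0,"ax": 0,"ay": 0,"az": 0},{"tx": 0,"ty": 0,"tz": 0,"ax": 0,"ay": 0,"az": 0},{"tx": 0,"ty": 0,"tz": 0,"ax": 0,"ay": 0,"az": 0},{"tx": 0,"ty": 0,"tz": 0,"ax": 0,"ay": 0,"az": 0}], hand=90)

```text
t: 6.85
position: [582.8, -144.6, 204.3]
eef_rot: [0.507, -0.42, 0.317, 0.683]
force: [-0.7, -0.1, -0.1]
grip_width: 0.902
```

Run:
```python
from st import *
g,Rb,o,p,R=state()
np.savez("rel.npz",p=p,q=R.as_quat())
from bench import ctrl
im,d=ctrl.capture("scene"); im=im[:,:,::-1]; cv2.imwrite("pics/scene5z.png",cv2.resize(im[130:260,180:310],None,fx=4.5,fy=4.5,interpolation=cv2.INTER_CUBIC))
```

```text
t 6.85 tilt 26.46 rear edge u,v,z rel foot -2.9 5.5 2.0 F u,v,z [np.float64(-0.1), np.float64(-0.7), np.float64(-0.1)] w 0.902 J [-0.4   0.62  1.35  0.35  1.5  -2.34]
```

View pics/scene5z.png

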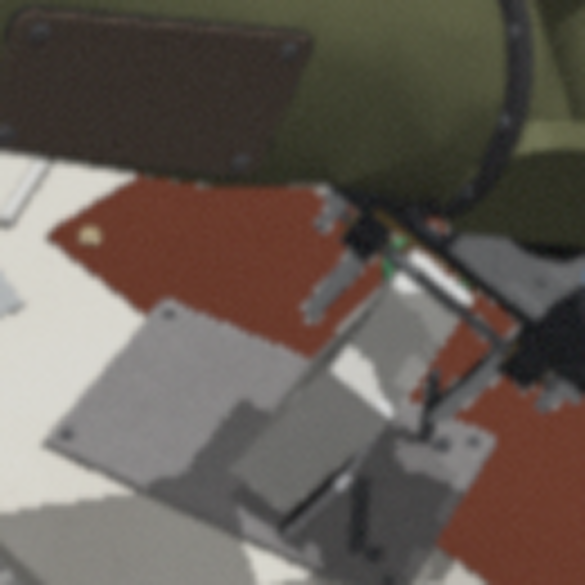

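step_arm(rows=[{"tx": -0.3,"ty": 0,"tz": 0,"ax": 0,"ay": 0,"az": 0},{"tx": -0.8,"ty": 0,"tz": 0,"ax": 0,"ay": 0,"az": 0},{"tx": -1.4,"ty": 0,"tz": 0,"ax": 0,"ay": 0,"az": 0},{"tx": -2.0,"ty": 0,"tz": 0,"ax": 0,"ay": 0,"az": 0},{"tx": -2.4,"ty": 0,"tz": 0,"ax": 0,"ay": 0,"az": 0}])

```text
t: 7.4
position: [595.8, -186.5, 292.8]
eef_rot: [0.507, -0.421, 0.317, 0.682]
force: [0.1, 0.9, 0.4]
grip_width: 0.904
```

Run:
```python
from st import *
g,Rb,o,p,R=state()
b=np.radians(-101.5); B=np.array([np.cos(b),np.sin(b),0]); W=np.array([-np.sin(b),np.cos(b),0])
print(p)
for s in (1,-1): 
  plan(np.array([495.5,264.5,310]),tool(-Z,s*W))
```

```text
t 7.4 tilt 26.37 rear edge u,v,z rel foot 41.3 6.4 90.3 F u,v,z [np.float64(-0.9), np.float64(0.4), np.float64(0.4)] w 0.904 J [-0.45  0.6   1.16  0.33  1.7  -2.32]
[ 595.8161177  -186.4535899   292.75065215]
t(40mm) [ 4.732 -0.812 10.513] dist 462.3 rot [115.58  15.98 -27.29] | 119.8
t(40mm) [ 4.732 -0.812 10.513] dist 462.3 rot [-60.84  23.91  14.  ] | 66.9
```

step_arm(rows=[{"tx": -0.1,"ty": 0,"tz": 0.05,"ax": 0,"ay": 5,"az": 0},{"tx": -0.2,"ty": 0,"tz": 0.1,"ax": 0,"ay": 11,"az": 0},{"tx": -0.3,"ty": 0,"tz": 0.15,"ax": 0,"ay": 17,"az": 0},{"tx": -0.4,"ty": 0,"tz": 0.2,"ax": 0,"ay": 23,"az": 0},{"tx": -0.45,"ty": 0,"tz": 0.22,"ax": 0,"ay": 26.4,"az": 0}])

```text
t: 7.9
position: [596.0, -186.5, 314.7]
eef_rot: [-0.421, 0.568, -0.425, -0.566]
force: [0.4, -0.6, 0.1]
grip_width: 0.9
```

```bash
cat > pb.py <<'E'
from st import *
g,Rb,o,p,R=state()
b=np.radians(-101.5); B=np.array([np.cos(b),np.sin(b),0]); W=np.array([-np.sin(b),np.cos(b),0])
print(p)
plan(np.array([495.5,264.5,310]),tool(-Z,W))
E
python3 pb.py
```

```text
t 7.9 tilt -0.33 rear edge u,v,z rel foot 136.4 6.9 100.9 F u,v,z [np.float64(0.7), np.float64(0.3), np.float64(0.1)] w 0.9 J [-0.36  0.46  1.27 -0.01  1.41 -2.22]
[ 596.04317803 -186.50818293  314.68952039]
t(40mm) [ 0.053 -0.811 11.524] dist 462.1 rot [118.09  -0.38   0.2 ] | 118.1
```

step_arm(rows=[{"tx": 0,"ty": -0.1,"tz": 1.1,"ax": 8,"ay": 0,"az": 0},{"tx": 0,"ty": -0.2,"tz": 2.2,"ax": 16,"ay": 0,"az": 0},{"tx": 0,"ty": -0.25,"tz": 3.4,"ax": 24,"ay": 0,"az": 0},{"tx": 0,"ty": -0.3,"tz": 4.6,"ax": 32,"ay": 0,"az": 0},{"tx": 0,"ty": -0.4,"tz": 5.8,"ax": 40,"ay": 0,"az": 0}], hand=60)

```text
t: 8.4
position: [544.7, 40.8, 314.5]
eef_rot: [0.59, -0.389, 0.593, 0.385]
force: [0.8, 0.5, 0.7]
grip_width: 0.6
```

```bash
python3 pb.py
```

```text
t 8.4 tilt -0.46 rear edge u,v,z rel foot -101.4 8.3 100.7 F u,v,z [np.float64(-0.2), np.float64(0.9), np.float64(0.7)] w 0.6 J [ 0.01  0.28  1.52 -0.01  1.34 -1.15]
[544.67891448  40.80933061 314.50906073]
t(40mm) [0.079 3.367 4.632] dist 229.1 rot [77.89 -0.21  0.32] | 77.9
```

step_arm(rows=[{"tx": 0,"ty": 0.67,"tz": 0.92,"ax": 8,"ay": 0,"az": 0},{"tx": 0,"ty": 1.35,"tz": 1.85,"ax": 16,"ay": 0,"az": 0},{"tx": 0,"ty": 2.02,"tz": 2.78,"ax": 24,"ay": 0,"az": 0},{"tx": 0,"ty": 2.7,"tz": 3.7,"ax": 32,"ay": 0,"az": 0},{"tx": 0,"ty": 3.37,"tz": 4.63,"ax": 40,"ay": 0,"az": 0}])

```text
t: 8.9
position: [496.0, 261.9, 314.4]
eef_rot: [0.687, -0.167, 0.688, 0.163]
force: [0.9, 0.2, -0.6]
grip_width: 0.598
```

step_arm(rows=[{"tx": 0,"ty": 0,"tz": 0,"ax": 8,"ay": 0,"az": 0},{"tx": 0,"ty": 0,"tz": 0,"ax": 16,"ay": 0,"az": 0},{"tx": 0,"ty": 0,"tz": 0,"ax": 24,"ay": 0,"az": 0},{"tx": 0,"ty": 0,"tz": 0,"ax": 32,"ay": 0,"az": 0},{"tx": 0,"ty": 0,"tz": 0,"ax": 38,"ay": 0,"az": 0}])

```text
t: 9.4
position: [496.2, 261.8, 315.3]
eef_rot: [0.704, 0.068, 0.703, -0.072]
force: [0.3, -0.4, 0.3]
grip_width: 0.601
```

```bash
python3 pb.py
python3 - <<'E'
from st import *
from bench import ctrl
for n,b,f in [("scene",(120,120,280,270),4),("top",(130,150,330,270),4)]:
    im,d=ctrl.capture(n); im=im[:,:,::-1]; x0,y0,x1,y1=b; cv2.imwrite(f"pics/{n}6.png",im); np.save(f"pics/{n}6.npy",d)
    cv2.imwrite(f"pics/{n}6z.png",cv2.resize(im[y0:y1,x0:x1],None,fx=f,fy=f,interpolation=cv2.INTER_CUBIC))
E
```

```text
t 9.4 tilt -0.46 rear edge u,v,z rel foot -354.8 20.0 101.4 F u,v,z [np.float64(0.4), np.float64(0.2), np.float64(0.3)] w 0.601 J [ 0.42  0.32  1.47 -0.01  1.36  0.62]
[496.18093142 261.79278923 315.32166742]
t(40mm) [ 0.133  0.064 -0.03 ] dist 6.0 rot [0.17 0.13 0.29] | 0.4
```

View pics/scene6z.png

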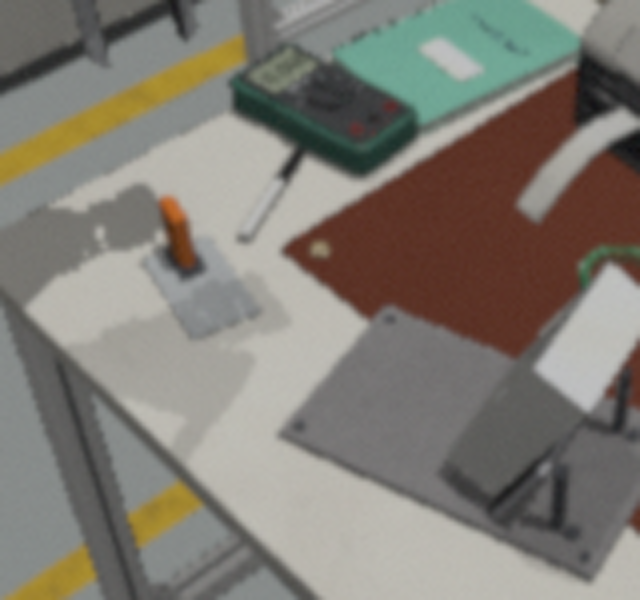

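View pics/top6z.png

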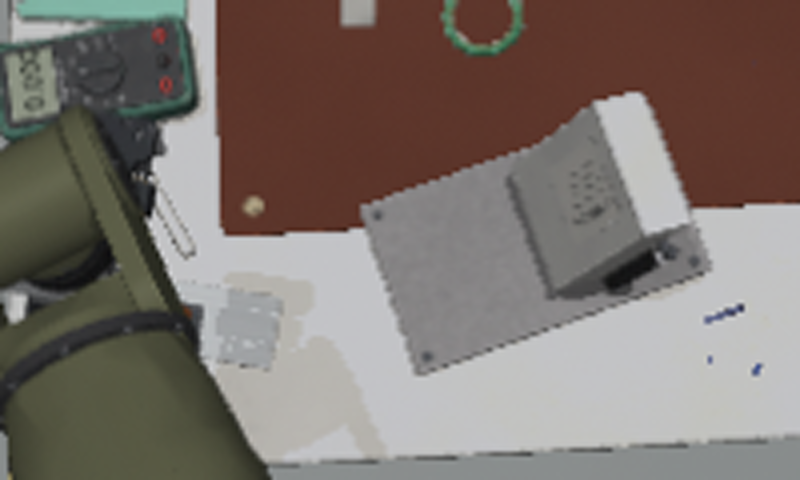

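Run:
```python
from st import *
from bench import ctrl
m=ctrl.camera_model("scene")
c=lambda x,y:(120+x/4,120+y/4)
print(onplane(m,[c(258,309),c(193,338),c(144,262),c(207,237)],3).round(1))
h=[495.5,264.5]
B=np.array([-0.199,-.98,0]);W=np.array([.98,-.199,0])
for z in (62,6):
  for dx in(-17,17):
    for dy in (-7,7):
      print(z,dx,dy,((proj(m,np.array([*h,z])+B*dx+W*dy)[0]-120)*4).round())
```

```text
[[507.7 172.5   3. ]
 [451.2 182.5   3. ]
 [472.7 280.8   3. ]
 [528.5 269.5   3. ]]
62 -17 -7 [151. 197.]
62 -17 7 [167. 191.]
62 17 -7 [168. 221.]
62 17 7 [184. 215.]
6 -17 -7 [162. 247.]
6 -17 7 [177. 241.]
6 17 -7 [178. 271.]
6 17 7 [194. 265.]
```

step_arm(rows=[{"tx": 0.6,"ty": 0,"tz": 0.02,"ax": 0,"ay": 0,"az": 0.3},{"tx": 1.4,"ty": 0,"tz": 0.03,"ax": 0,"ay": 0,"az": 0.3},{"tx": 2.2,"ty": -0.02,"tz": 0.03,"ax": 0,"ay": 0,"az": 0.3},{"tx": 3.0,"ty": -0.02,"tz": 0.03,"ax": 0,"ay": 0,"az": 0.3},{"tx": 3.4,"ty": -0.02,"tz": 0.03,"ax": 0,"ay": 0,"az": 0.3}])

```text
t: 10.0
position: [496.9, 259.6, 177.1]
eef_rot: [0.704, 0.067, 0.704, -0.068]
force: [-0.2, 0.6, -1.0]
grip_width: 0.601
```

```bash
cat > pb.py <<'E'
from st import *
g,Rb,o,p,R=state()
b=np.radians(-101.8); B=np.array([np.cos(b),np.sin(b),0]); W=np.array([-np.sin(b),np.cos(b),0])
print(p)
plan(np.array([497.5,263,120]),tool(-Z,W))
from bench import ctrl
im,d=ctrl.capture("scene"); im=im[:,:,::-1]; cv2.imwrite("pics/scene7z.png",cv2.resize(im[120:240,100:240],None,fx=4.5,fy=4.5,interpolation=cv2.INTER_CUBIC))
E
python3 pb.py
```

```text
t 10.0 tilt -0.33 rear edge u,v,z rel foot -353.2 19.9 -36.8 F u,v,z [np.float64(-0.7), np.float64(-0.0), np.float64(-1.0)] w 0.601 J [ 0.42  0.46  1.62 -0.    1.07  0.61]
[496.92611459 259.57009301 177.11303635]
t(40mm) [ 1.428  0.089 -0.002] dist 57.2 rot [0.89 0.01 0.08] | 0.9
```

View pics/scene7z.png

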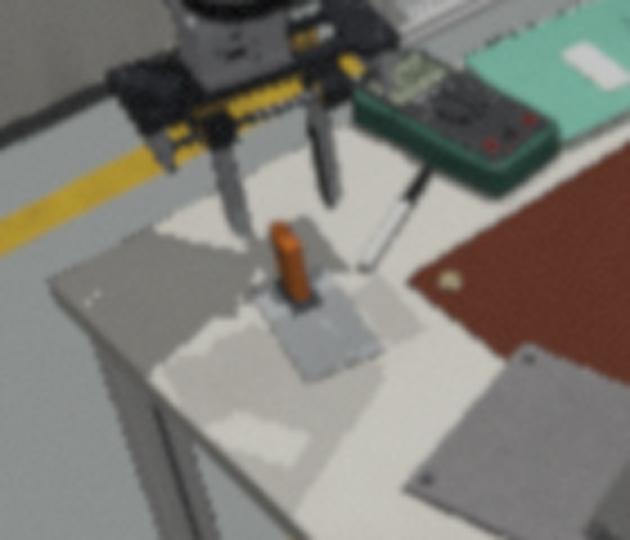

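step_arm(rows=[{"tx": 0.3,"ty": 0.06,"tz": 0,"ax": 0.9,"ay": 0,"az": 0},{"tx": 0.6,"ty": 0.09,"tz": 0,"ax": 0.9,"ay": 0,"az": 0},{"tx": 0.9,"ty": 0.09,"tz": 0,"ax": 0.9,"ay": 0,"az": 0},{"tx": 1.2,"ty": 0.09,"tz": 0,"ax": 0.9,"ay": 0,"az": 0},{"tx": 1.4,"ty": 0.09,"tz": 0,"ax": 0.9,"ay": 0,"az": 0}])

```text
t: 10.55
position: [497.0, 262.7, 118.5]
eef_rot: [0.703, 0.072, 0.704, -0.074]
force: [-0.4, -0.3, 0.1]
grip_width: 0.602
```

step_arm(rows=[{"tx": 0,"ty": 0,"tz": 0,"ax": 0,"ay": 0,"az": 0},{"tx": 0,"ty": 0,"tz": 0,"ax": 0,"ay": 0,"az": 0},{"tx": 0,"ty": 0,"tz": 0,"ax": 0,"ay": 0,"az": 0},{"tx": 0,"ty": 0,"tz": 0,"ax": 0,"ay": 0,"az": 0},{"tx": 0,"ty": 0,"tz": 0,"ax": 0,"ay": 0,"az": 0}], hand=20, newtons=5)

```text
t: 11.05
position: [497.1, 262.8, 118.8]
eef_rot: [0.703, 0.072, 0.704, -0.074]
force: [-0.6, -0.2, 0.5]
grip_width: 0.217
```

step_arm(rows=[{"tx": 0,"ty": 0,"tz": 0,"ax": 0,"ay": 0,"az": 0},{"tx": 0,"ty": 0,"tz": 0,"ax": 0,"ay": 0,"az": 0},{"tx": 0,"ty": 0,"tz": 0,"ax": 0,"ay": 0,"az": 0},{"tx": 0,"ty": 0,"tz": 0,"ax": 0,"ay": 0,"az": 0},{"tx": 0,"ty": 0,"tz": 0,"ax": 0,"ay": 0,"az": 0}], hand=5, newtons=30)

```text
t: 11.55
position: [497.1, 262.8, 119.0]
eef_rot: [0.703, 0.072, 0.704, -0.074]
force: [-1.6, 0.0, 3.5]
grip_width: 0.146
```

```bash
python3 pb.py
```

```text
t 11.55 tilt -0.45 rear edge u,v,z rel foot -356.5 20.8 -94.9 F u,v,z [np.float64(-0.5), np.float64(-1.6), np.float64(3.5)] w 0.146 J [ 0.42  0.54  1.64 -0.    0.96  0.63]
[497.0910355  262.81804496 118.99345888]
t(40mm) [-0.025  0.006  0.009] dist 1.1 rot [-0.   -0.09  0.15] | 0.2
```

View pics/scene7z.png

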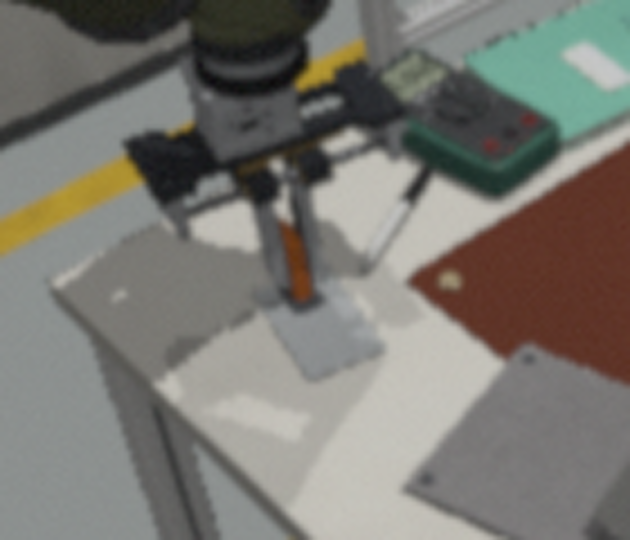

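Run:
```python
from st import *
from bench import ctrl
m=ctrl.camera_model("scene"); o,p,R=cur()
t=onplane(m,[(100+384/4.5,120+352/4.5),(100+316/4.5,120+380/4.5)],3); print(t.round(1))
mid=t.mean(0); print(mid, R.inv().apply(mid-p))
```

```text
[[506.9 167.2   3. ]
 [455.9 178.5   3. ]]
[481.39566165 172.833534     3.        ] [116.21493288 -90.97712614   3.23139504]
```

step_arm(rows=[{"tx": 0,"ty": 0,"tz": 0,"ax": 0,"ay": 0,"az": 0},{"tx": -0.2,"ty": 0,"tz": 0,"ax": 0,"ay": 0,"az": 0},{"tx": -0.5,"ty": 0,"tz": 0,"ax": 0,"ay": 0,"az": 0},{"tx": -0.9,"ty": 0,"tz": 0,"ax": 0,"ay": 0,"az": 0},{"tx": -1.0,"ty": 0,"tz": 0,"ax": 0,"ay": 0,"az": 0}], newtons=45)

```text
t: 12.1
position: [497.8, 263.2, 161.2]
eef_rot: [0.704, 0.072, 0.703, -0.073]
force: [-0.1, -0.6, -2.0]
grip_width: 0.147
```

```bash
cat > pi.py <<'E'
from st import *
import sys
o,p,R=cur()
d=p-FOOT; print("t",o['t'],"tcp u,v,z",(d@U).round(1),(d@V).round(1),p[2].round(1),"F uvz",[round(o['force']@k,1) for k in (U,V,Z)],"w",o['grip_width'].round(3),o['joint_pos'].round(2))
u,v,z=map(float,sys.argv[1:4])
T=FOOT+U*u+V*v; T[2]=z
plan(T,tool(-Z,V))
E
python3 pi.py -148 5.7 160
```

```text
Traceback (most recent call last):
  File "pi.py", line 4, in <module>
    d=p-FOOT; print("t",o['t'],"tcp u,v,z",(d@U).round(1),(d@V).round(1),p[2].round(1),"F uvz",[round(o['force']@k,1) for k in (U,V,Z)],"w",o['grip_width'].round(3),o['joint_pos'].round(2))
                                                                                                                                            ^^^^^^^^^^^^^^^^^^^^^
AttributeError: 'float' object has no attribute 'round'
```

```bash
sed -i "s/o\['grip_width'\].round(3)/round(o['grip_width'],3)/" pi.py
python3 pi.py -148 5.7 160
```

```text
t 12.1 tcp u,v,z -346.2 41.8 161.2 F uvz [np.float64(0.6), np.float64(-0.2), np.float64(-2.0)] w 0.147 [ 0.42  0.48  1.62 -0.    1.04  0.63]
t(40mm) [ 0.037 -4.789  1.564] dist 201.5 rot [-28.41   0.04   0.06] | 28.4
```

step_arm(rows=[{"tx": 0,"ty": -0.7,"tz": 0.2,"ax": -5,"ay": 0,"az": 0},{"tx": 0,"ty": -1.7,"tz": 0.5,"ax": -11,"ay": 0,"az": 0},{"tx": 0,"ty": -2.8,"tz": 0.9,"ax": -17,"ay": 0,"az": 0},{"tx": 0,"ty": -3.9,"tz": 1.3,"ax": -23,"ay": 0,"az": 0},{"tx": 0.04,"ty": -4.75,"tz": 1.56,"ax": -28.4,"ay": 0,"az": 0}])

```text
t: 12.6
position: [520.1, 62.1, 160.2]
eef_rot: [0.7, -0.104, 0.699, 0.103]
force: [-0.4, -0.3, -2.3]
grip_width: 0.149
```

step_arm(rows=[{"tx": 0,"ty": 0,"tz": 0,"ax": 0,"ay": 0,"az": 0},{"tx": 0.15,"ty": 0,"tz": 0,"ax": 0,"ay": 0,"az": 0},{"tx": 0.3,"ty": 0,"tz": 0,"ax": 0,"ay": 0,"az": 0},{"tx": 0.45,"ty": 0,"tz": 0,"ax": 0,"ay": 0,"az": 0},{"tx": 0.55,"ty": 0,"tz": 0,"ax": 0,"ay": 0,"az": 0}])

```text
t: 13.1
position: [519.9, 62.9, 137.3]
eef_rot: [0.7, -0.104, 0.699, 0.103]
force: [-0.2, -0.9, -2.3]
grip_width: 0.146
```

```bash
python3 pi.py -148 5.7 127
python3 - <<'E'
from st import *
from bench import ctrl
for n,b,f in [("scene",(150,140,310,260),4.5),("top",(190,150,330,260),4.5)]:
    im,d=ctrl.capture(n); im=im[:,:,::-1]; x0,y0,x1,y1=b; cv2.imwrite(f"pics/{n}8.png",im)
    cv2.imwrite(f"pics/{n}8z.png",cv2.resize(im[y0:y1,x0:x1],None,fx=f,fy=f,interpolation=cv2.INTER_CUBIC))
E
```

```text
t 13.1 tcp u,v,z -148.0 5.8 137.3 F uvz [np.float64(0.8), np.float64(-0.5), np.float64(-2.3)] w 0.146 [ 0.05  0.44  1.75 -0.    0.95 -0.24]
t(40mm) [ 0.258 -0.    -0.002] dist 10.3 rot [0.25 0.   0.07] | 0.3
```

View pics/scene8z.png

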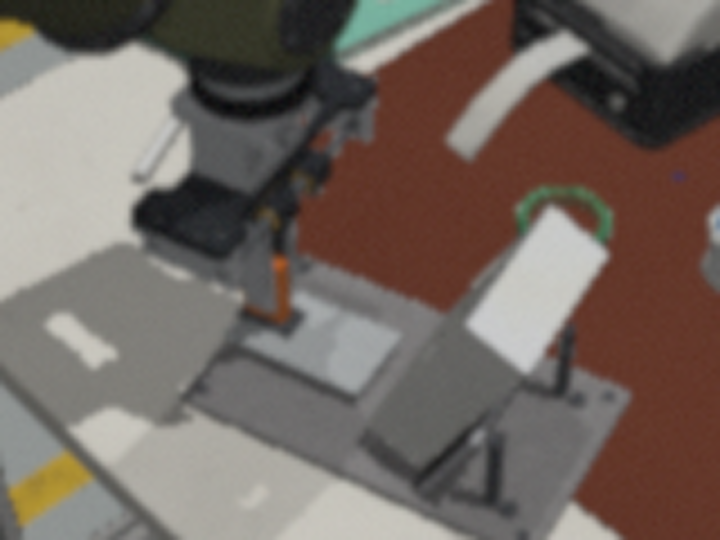

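View pics/top8z.png

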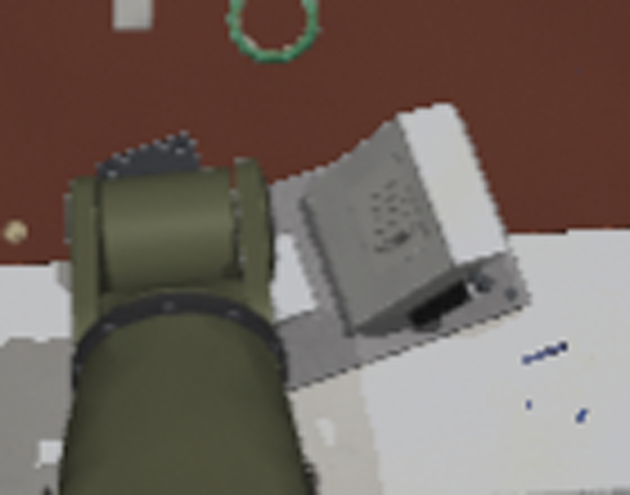

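step_arm(rows=[{"tx": 0.05,"ty": 0,"tz": 0,"ax": 0,"ay": 0,"az": 0},{"tx": 0.12,"ty": 0,"tz": 0,"ax": 0,"ay": 0,"az": 0},{"tx": 0.18,"ty": 0,"tz": 0,"ax": 0,"ay": 0,"az": 0},{"tx": 0.23,"ty": 0,"tz": 0,"ax": 0,"ay": 0,"az": 0},{"tx": 0.25,"ty": 0,"tz": 0,"ax": 0,"ay": 0,"az": 0}])

```text
t: 13.7
position: [519.8, 62.6, 127.2]
eef_rot: [0.699, -0.104, 0.7, 0.103]
force: [-0.4, 0.6, -1.5]
grip_width: 0.144
```

```bash
python3 pi.py -148 5.7 127; python3 -c "
from st import *
print(cur()[0]['wrist_torque'])"
```

```text
t 13.7 tcp u,v,z -147.7 5.6 127.2 F uvz [np.float64(-0.7), np.float64(-0.2), np.float64(-1.5)] w 0.144 [ 0.05  0.46  1.75 -0.    0.93 -0.24]
t(40mm) [0.005 0.007 0.001] dist 0.4 rot [ 0.23 -0.02  0.07] | 0.2
[0.00692898 0.10712421 0.01562665]
```

step_arm(rows=[{"tx": 0.01,"ty": -0.15,"tz": 0,"ax": 0,"ay": 0,"az": 0},{"tx": 0.01,"ty": -0.35,"tz": 0,"ax": 0,"ay": 0,"az": 0},{"tx": 0.01,"ty": -0.6,"tz": 0,"ax": 0,"ay": 0,"az": 0},{"tx": 0.01,"ty": -0.8,"tz": 0,"ax": 0,"ay": 0,"az": 0},{"tx": 0.01,"ty": -0.95,"tz": 0,"ax": 0,"ay": 0,"az": 0}])

```text
t: 14.2
position: [531.1, 25.2, 127.0]
eef_rot: [0.7, -0.104, 0.699, 0.103]
force: [-0.4, 1.1, 1.9]
grip_width: 0.143
```

```bash
python3 pi.py -98 5.7 127
```

```text
t 14.2 tcp u,v,z -108.7 5.8 127.0 F uvz [np.float64(-1.2), np.float64(-0.1), np.float64(1.9)] w 0.143 [-0.02  0.48  1.73 -0.    0.94 -0.31]
t(40mm) [ 0.    -0.267 -0.004] dist 10.7 rot [ 0.19 -0.    0.07] | 0.2
```

step_arm(rows=[{"tx": 0,"ty": -0.04,"tz": 0,"ax": 0,"ay": 0,"az": 0},{"tx": 0,"ty": -0.08,"tz": 0,"ax": 0,"ay": 0,"az": 0},{"tx": 0,"ty": -0.12,"tz": 0,"ax": 0,"ay": 0,"az": 0},{"tx": 0,"ty": -0.16,"tz": 0,"ax": 0,"ay": 0,"az": 0},{"tx": 0,"ty": -0.2,"tz": 0,"ax": 0,"ay": 0,"az": 0}])

```text
t: 14.7
position: [533.5, 17.6, 127.0]
eef_rot: [0.7, -0.104, 0.699, 0.103]
force: [-0.2, 1.6, 1.3]
grip_width: 0.147
```

```bash
python3 pi.py -98 5.7 127
```

```text
t 14.7 tcp u,v,z -100.7 5.9 127.0 F uvz [np.float64(-1.6), np.float64(0.3), np.float64(1.3)] w 0.147 [-0.04  0.48  1.72 -0.    0.94 -0.33]
t(40mm) [ 0.001 -0.068 -0.004] dist 2.7 rot [ 0.2  -0.    0.07] | 0.2
```

step_arm(rows=[{"tx": 0,"ty": -0.02,"tz": 0,"ax": 0,"ay": 0,"az": 0},{"tx": 0,"ty": -0.04,"tz": 0,"ax": 0,"ay": 0,"az": 0},{"tx": 0,"ty": -0.06,"tz": 0,"ax": 0,"ay": 0,"az": 0},{"tx": 0,"ty": -0.08,"tz": 0,"ax": 0,"ay": 0,"az": 0},{"tx": 0,"ty": -0.1,"tz": 0,"ax": 0,"ay": 0,"az": 0}])

```text
t: 15.2
position: [534.6, 13.7, 127.0]
eef_rot: [0.7, -0.104, 0.699, 0.103]
force: [-0.2, 1.7, 0.9]
grip_width: 0.145
```

```bash
python3 pi.py -96 5.7 127
```

```text
t 15.2 tcp u,v,z -96.7 5.9 127.0 F uvz [np.float64(-1.7), np.float64(0.3), np.float64(0.9)] w 0.145 [-0.04  0.48  1.72 -0.    0.94 -0.33]
t(40mm) [ 0.001 -0.016 -0.005] dist 0.7 rot [ 0.2  -0.    0.07] | 0.2
```

step_arm(rows=[{"tx": 0,"ty": -0.02,"tz": 0,"ax": 0,"ay": 0,"az": 0},{"tx": 0,"ty": -0.04,"tz": 0,"ax": 0,"ay": 0,"az": 0},{"tx": 0,"ty": -0.06,"tz": 0,"ax": 0,"ay": 0,"az": 0},{"tx": 0,"ty": -0.08,"tz": 0,"ax": 0,"ay": 0,"az": 0},{"tx": 0,"ty": -0.1,"tz": 0,"ax": 0,"ay": 0,"az": 0}])

```text
t: 15.7
position: [535.6, 10.7, 127.2]
eef_rot: [0.699, -0.103, 0.7, 0.103]
force: [-4.5, 10.4, 4.3]
grip_width: 0.146
```

```bash
python3 pi.py -96 5.7 127
python3 - <<'E'
from st import *
from bench import ctrl
for n,b,f in [("scene",(180,160,300,260),6)]:
    im,d=ctrl.capture(n); im=im[:,:,::-1]; x0,y0,x1,y1=b; cv2.imwrite(f"pics/{n}9.png",im)
    cv2.imwrite(f"pics/{n}9z.png",cv2.resize(im[y0:y1,x0:x1],None,fx=f,fy=f,interpolation=cv2.INTER_CUBIC))
E
```

```text
t 15.7 tcp u,v,z -93.5 6.0 127.2 F uvz [np.float64(-11.2), np.float64(-1.4), np.float64(4.3)] w 0.146 [-0.05  0.48  1.72  0.    0.94 -0.34]
t(40mm) [ 0.005  0.062 -0.007] dist 2.5 rot [ 0.21 -0.01 -0.02] | 0.2
```

View pics/scene9z.png

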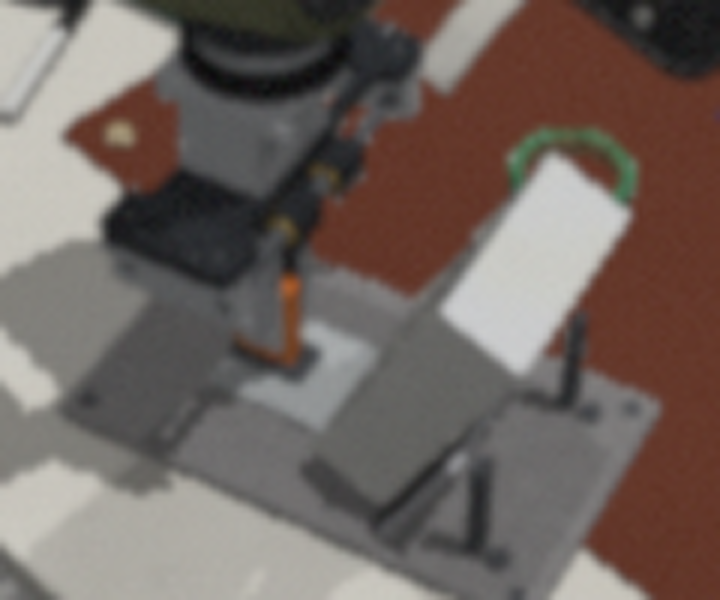

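step_arm(rows=[{"tx": 0,"ty": 0,"tz": 0,"ax": 0,"ay": 0,"az": 0},{"tx": 0,"ty": 0,"tz": 0,"ax": 0,"ay": 0,"az": 0},{"tx": 0,"ty": 0.005,"tz": 0,"ax": 0,"ay": 0,"az": 0},{"tx": 0,"ty": 0.01,"tz": 0,"ax": 0,"ay": 0,"az": 0},{"tx": 0,"ty": 0.01,"tz": 0,"ax": 0,"ay": 0,"az": 0}])

```text
t: 16.25
position: [535.5, 10.8, 127.1]
eef_rot: [0.699, -0.103, 0.7, 0.103]
force: [0.6, 0.3, -0.5]
grip_width: 0.146
```

```bash
python3 pi.py -96 5.7 127
```

```text
t 16.25 tcp u,v,z -93.6 5.9 127.1 F uvz [np.float64(-0.1), np.float64(0.7), np.float64(-0.5)] w 0.146 [-0.05  0.48  1.72 -0.    0.94 -0.34]
t(40mm) [ 0.003  0.059 -0.006] dist 2.4 rot [ 0.21 -0.01 -0.  ] | 0.2
```

step_arm(rows=[{"tx": 0,"ty": -0.01,"tz": 0,"ax": 0,"ay": 0,"az": 0},{"tx": 0,"ty": -0.025,"tz": 0,"ax": 0,"ay": 0,"az": 0},{"tx": 0,"ty": -0.025,"tz": 0,"ax": 0,"ay": 0,"az": 0},{"tx": 0,"ty": -0.025,"tz": 0,"ax": 0,"ay": 0,"az": 0},{"tx": 0,"ty": -0.025,"tz": 0,"ax": 0,"ay": 0,"az": 0}])

```text
t: 16.75
position: [535.7, 10.5, 127.3]
eef_rot: [0.699, -0.103, 0.7, 0.104]
force: [-1.4, 7.7, 3.6]
grip_width: 0.142
```

```bash
python3 pi.py -96 5.7 127
python3 - <<'E'
from st import *
o,p,R=cur(); np.savez("bl.npz",p=p,q=R.as_quat())
E
```

```text
t 16.75 tcp u,v,z -93.3 6.0 127.3 F uvz [np.float64(-7.8), np.float64(0.8), np.float64(3.6)] w 0.142 [-0.05  0.48  1.72  0.    0.94 -0.34]
t(40mm) [ 0.007  0.069 -0.007] dist 2.8 rot [ 0.21 -0.01 -0.07] | 0.2
```

step_arm(rows=[{"tx": 0,"ty": 0,"tz": 0,"ax": 0,"ay": 0,"az": 0},{"tx": 0,"ty": 0,"tz": 0,"ax": 0,"ay": 0,"az": 0},{"tx": 0,"ty": 0,"tz": 0,"ax": 0,"ay": 0,"az": 0},{"tx": 0,"ty": 0,"tz": 0,"ax": 0,"ay": 0,"az": 0},{"tx": 0,"ty": 0,"tz": 0,"ax": 0,"ay": 0,"az": 0}], hand=55)

```text
t: 17.25
position: [535.7, 10.4, 127.2]
eef_rot: [0.699, -0.103, 0.7, 0.104]
force: [0.5, -0.6, 0.3]
grip_width: 0.53
```

step_arm(rows=[{"tx": -0.3,"ty": 0.1,"tz": 0,"ax": 0,"ay": 0,"az": 0},{"tx": -0.9,"ty": 0.3,"tz": 0,"ax": 0,"ay": 0,"az": 0},{"tx": -1.8,"ty": 0.5,"tz": 0,"ax": 0,"ay": 0,"az": 0},{"tx": -2.8,"ty": 0.6,"tz": 0,"ax": 0,"ay": 0,"az": 0},{"tx": -3.8,"ty": 0.6,"tz": 0,"ax": 0,"ay": 0,"az": 0}])

```text
t: 17.75
position: [528.3, 33.9, 281.8]
eef_rot: [0.7, -0.103, 0.699, 0.104]
force: [-0.1, -0.7, 0.0]
grip_width: 0.551
```

```bash
python3 pi.py -96 5.7 127
python3 - <<'E'
from st import *
from bench import ctrl
for n,b,f in [("scene",(180,150,310,260),6),("top",(190,150,330,260),5)]:
    im,d=ctrl.capture(n); im=im[:,:,::-1]; x0,y0,x1,y1=b; cv2.imwrite(f"pics/{n}10.png",im)
    cv2.imwrite(f"pics/{n}10z.png",cv2.resize(im[y0:y1,x0:x1],None,fx=f,fy=f,interpolation=cv2.INTER_CUBIC))
E
```

```text
t 17.75 tcp u,v,z -117.8 5.6 281.8 F uvz [np.float64(0.7), np.float64(-0.3), np.float64(0.0)] w 0.551 [-0.01  0.27  1.61  0.    1.26 -0.3 ]
t(40mm) [ 3.869e+00 -5.490e-01 -1.000e-03] dist 156.3 rot [ 0.24  0.01 -0.06] | 0.2
```

View pics/scene10z.png

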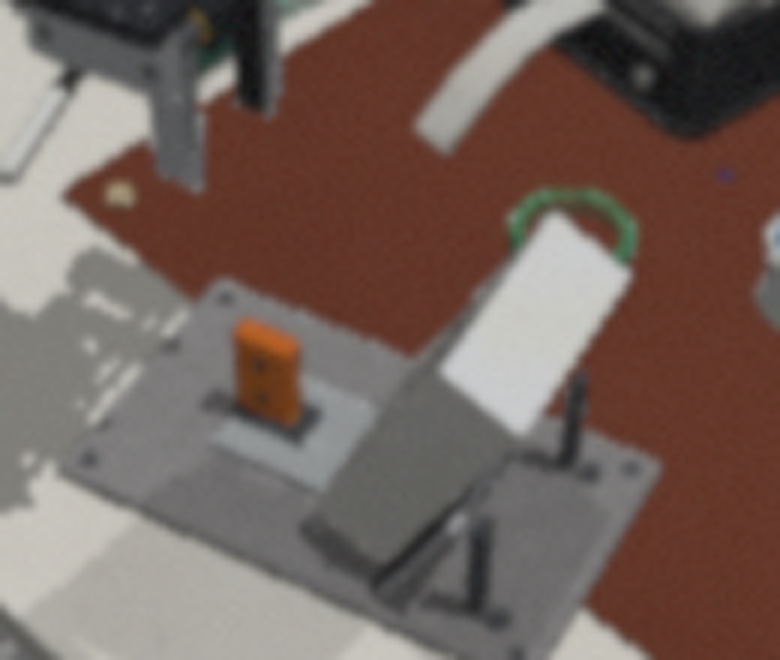

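View pics/top10z.png

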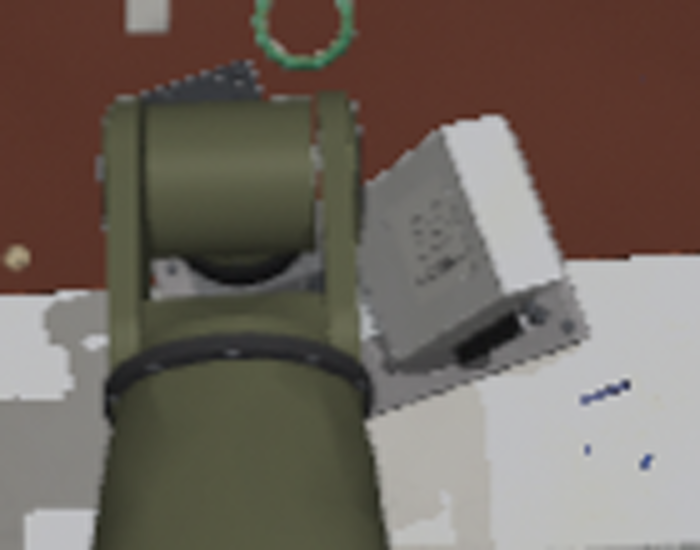

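```bash
cat > pr.py <<'E'
from st import *
import sys
r=np.load("rel.npz"); Rr=Ro.from_quat(r["q"])*Ro.from_rotvec([np.pi,0,0])
back,tilt,up=map(float,sys.argv[1:4])
o,p,R=cur(); print(o['t'],p.round(1),o['force'].round(1),o['grip_width'],o['joint_pos'].round(2))
T=r["p"]-Rr.apply([back,0,0])+Z*up
plan(T,Rr if tilt else tool(-Z,U))
E
python3 pr.py 100 0 20
```

```text
17.85 [529.8  33.6 285.5] [ 0.6 -0.5  0.1] 0.5503008292006195 [-0.01  0.27  1.6   0.    1.26 -0.3 ]
t(40mm) [-6.970e-01 -5.762e+00 -4.000e-03] dist 232.2 rot [90.22  0.46 -0.32] | 90.2
```

Lift and yaw first, then cross.

step_arm(rows=[{"tx": -0.3,"ty": 0,"tz": 0,"ax": 8,"ay": 0,"az": 0},{"tx": -0.6,"ty": 0,"tz": 0,"ax": 16,"ay": 0,"az": 0},{"tx": -0.7,"ty": 0,"tz": 0,"ax": 24,"ay": 0,"az": 0},{"tx": -0.7,"ty": 0,"tz": 0,"ax": 32,"ay": 0,"az": 0},{"tx": -0.7,"ty": 0,"tz": 0,"ax": 40,"ay": 0,"az": 0}], hand=90)

```text
t: 18.35
position: [529.3, 33.7, 313.6]
eef_rot: [0.695, 0.145, 0.689, -0.143]
force: [-0.2, 0.1, -0.3]
grip_width: 0.896
```

step_arm(rows=[{"tx": 0,"ty": 0,"tz": 0,"ax": 8,"ay": 0,"az": 0},{"tx": 0,"ty": 0,"tz": 0,"ax": 16,"ay": 0,"az": 0},{"tx": 0,"ty": 0,"tz": 0,"ax": 24,"ay": 0,"az": 0},{"tx": 0,"ty": 0,"tz": 0,"ax": 32,"ay": 0,"az": 0},{"tx": 0,"ty": 0,"tz": 0,"ax": 40,"ay": 0,"az": 0}])

```text
t: 18.85
position: [529.1, 33.8, 313.5]
eef_rot: [0.602, 0.376, 0.598, -0.372]
force: [-0.4, -0.2, 0.1]
grip_width: 0.901
```

```bash
python3 pr.py 100 0 20
```

```text
18.85 [529.1  33.8 313.5] [-0.4 -0.2  0.1] 0.9014725711662971 [-0.01  0.24  1.57  0.    1.32  1.11]
t(40mm) [ 3.000e-03 -9.310e-01  5.697e+00] dist 230.9 rot [ 9.56  0.12 -0.46] | 9.6
```

step_arm(rows=[{"tx": 0,"ty": -0.16,"tz": 1.0,"ax": 2,"ay": 0,"az": 0},{"tx": 0,"ty": -0.36,"tz": 2.2,"ax": 5,"ay": 0,"az": 0},{"tx": 0,"ty": -0.55,"tz": 3.4,"ax": 9.5,"ay": 0,"az": 0},{"tx": 0,"ty": -0.75,"tz": 4.6,"ax": 9.5,"ay": 0,"az": 0},{"tx": 0,"ty": -0.93,"tz": 5.7,"ax": 9.5,"ay": 0,"az": 0}])

```text
t: 19.35
position: [596.2, -189.2, 313.8]
eef_rot: [0.569, 0.424, 0.565, -0.42]
force: [0.8, 0.0, -0.0]
grip_width: 0.896
```

```bash
python3 pr.py 100 1 5
```

```text
19.35 [ 596.2 -189.2  313.8] [ 0.8  0.  -0. ] 0.896455856873585 [-0.37  0.46  1.28  0.    1.4   0.91]
t(40mm) [ 0.376  0.009 -0.051] dist 15.2 rot [ 0.22 26.56 -0.81] | 26.6
```

step_arm(rows=[{"tx": 0,"ty": 0,"tz": 0,"ax": 0,"ay": 5,"az": -0.2},{"tx": 0.1,"ty": 0,"tz": 0,"ax": 0,"ay": 11,"az": -0.4},{"tx": 0.2,"ty": 0,"tz": -0.02,"ax": 0.1,"ay": 17,"az": -0.6},{"tx": 0.3,"ty": 0,"tz": -0.04,"ax": 0.2,"ay": 23,"az": -0.7},{"tx": 0.37,"ty": 0.01,"tz": -0.05,"ax": 0.2,"ay": 26.6,"az": -0.8}])

```text
t: 19.85
position: [596.0, -187.4, 298.3]
eef_rot: [0.418, 0.508, 0.684, -0.316]
force: [0.9, 1.2, 0.1]
grip_width: 0.902
```

```bash
python3 pr.py 0 1 0;  python3 - <<'E'
from st import *
from bench import ctrl
for n,b,f in [("scene",(200,120,310,260),4.5)]:
    im,d=ctrl.capture(n); im=im[:,:,::-1]; x0,y0,x1,y1=b
    cv2.imwrite(f"pics/{n}11z.png",cv2.resize(im[y0:y1,x0:x1],None,fx=f,fy=f,interpolation=cv2.INTER_CUBIC))
E
```

```text
19.85 [ 596.  -187.4  298.3] [0.9 1.2 0.1] 0.9020469538049041 [-0.45  0.6   1.15  0.34  1.72  0.82]
t(40mm) [2.604 0.007 0.061] dist 104.2 rot [-0.03 -0.32  0.03] | 0.3
```

View pics/scene11z.png

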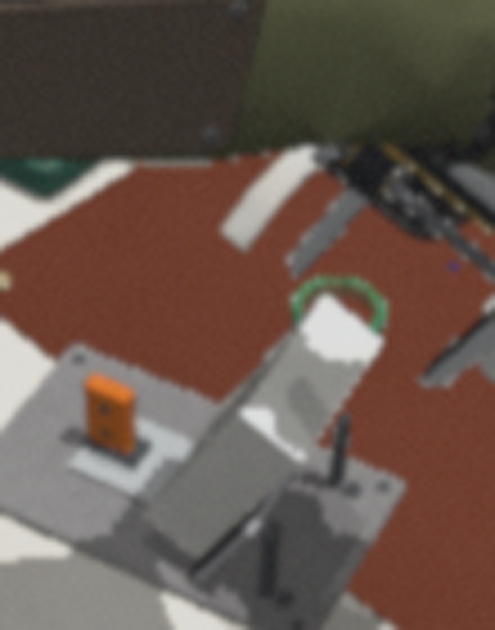

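step_arm(rows=[{"tx": 0.5,"ty": 0,"tz": 0.03,"ax": 0,"ay": -0.3,"az": 0},{"tx": 1.1,"ty": 0,"tz": 0.06,"ax": 0,"ay": -0.3,"az": 0},{"tx": 1.7,"ty": 0,"tz": 0.06,"ax": 0,"ay": -0.3,"az": 0},{"tx": 2.3,"ty": 0,"tz": 0.06,"ax": 0,"ay": -0.3,"az": 0},{"tx": 2.6,"ty": 0,"tz": 0.06,"ax": 0,"ay": -0.3,"az": 0}])

```text
t: 20.4
position: [581.6, -143.5, 202.1]
eef_rot: [0.418, 0.506, 0.684, -0.317]
force: [0.8, -0.1, 0.1]
grip_width: 0.897
```

```bash
python3 pr.py 0 1 0
```

```text
20.4 [ 581.6 -143.5  202.1] [ 0.8 -0.1  0.1] 0.8972432906757071 [-0.4   0.62  1.35  0.35  1.5   0.8 ]
t(40mm) [-0.064  0.021  0.005] dist 2.7 rot [-0.09 -0.23  0.2 ] | 0.3
```

step_arm(rows=[{"tx": -0.05,"ty": 0,"tz": 0,"ax": 0,"ay": 0,"az": 0},{"tx": -0.05,"ty": 0,"tz": 0,"ax": 0,"ay": 0,"az": 0},{"tx": -0.05,"ty": 0,"tz": 0,"ax": 0,"ay": 0,"az": 0},{"tx": -0.05,"ty": 0,"tz": 0,"ax": 0,"ay": 0,"az": 0},{"tx": -0.05,"ty": 0,"tz": 0,"ax": 0,"ay": 0,"az": 0}], hand=55, newtons=4)

```text
t: 20.9
position: [582.0, -144.7, 204.3]
eef_rot: [0.418, 0.507, 0.684, -0.317]
force: [-0.2, -0.5, -0.1]
grip_width: 0.56
```

step_arm(rows=[{"tx": 0,"ty": 0,"tz": 0,"ax": 0,"ay": 0,"az": 0},{"tx": 0,"ty": 0,"tz": 0,"ax": 0,"ay": 0,"az": 0},{"tx": 0,"ty": 0,"tz": 0,"ax": 0,"ay": 0,"az": 0},{"tx": 0,"ty": 0,"tz": 0,"ax": 0,"ay": 0,"az": 0},{"tx": 0,"ty": 0,"tz": 0,"ax": 0,"ay": 0,"az": 0}], hand=40)

```text
t: 21.4
position: [582.1, -144.7, 204.5]
eef_rot: [0.418, 0.507, 0.684, -0.317]
force: [0.3, -0.8, 3.6]
grip_width: 0.478
```

step_arm(rows=[{"tx": 0,"ty": 0,"tz": 0,"ax": 0,"ay": 0,"az": 0},{"tx": 0,"ty": 0,"tz": 0,"ax": 0,"ay": 0,"az": 0},{"tx": 0,"ty": 0,"tz": 0,"ax": 0,"ay": 0,"az": 0},{"tx": 0,"ty": 0,"tz": 0,"ax": 0,"ay": 0,"az": 0},{"tx": 0,"ty": 0,"tz": 0,"ax": 0,"ay": 0,"az": 0}], hand=30, newtons=35)

```text
t: 21.9
position: [582.1, -144.8, 204.6]
eef_rot: [0.418, 0.507, 0.684, -0.317]
force: [-0.3, -0.9, 2.7]
grip_width: 0.473
```

```bash
python3 pr.py 0 1 0;  python3 - <<'E'
from st import *
from bench import ctrl
for n,b,f in [("scene",(190,140,310,260),5)]:
    im,d=ctrl.capture(n); im=im[:,:,::-1]; x0,y0,x1,y1=b
    cv2.imwrite(f"pics/{n}12z.png",cv2.resize(im[y0:y1,x0:x1],None,fx=f,fy=f,interpolation=cv2.INTER_CUBIC))
E
```

```text
21.9 [ 582.1 -144.8  204.6] [-0.3 -0.9  2.7] 0.47290292673201545 [-0.4   0.62  1.35  0.35  1.5   0.8 ]
t(40mm) [0.006 0.019 0.003] dist 0.8 rot [-0.08 -0.18  0.14] | 0.2
```

View pics/scene12z.png

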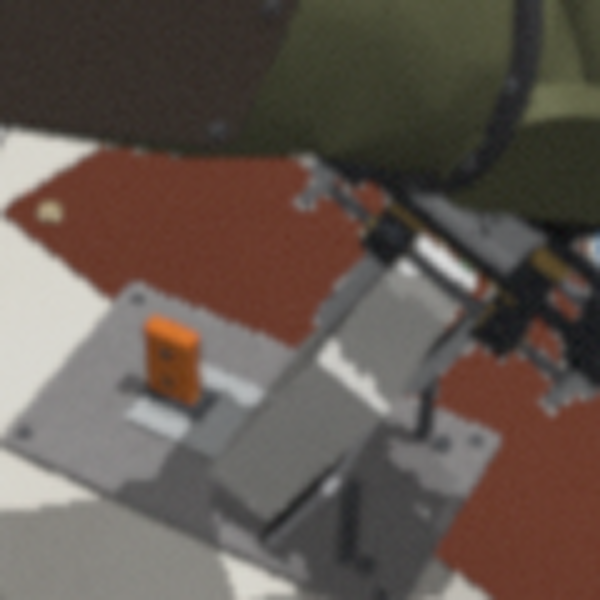

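```bash
cat > fw.py <<'E'
from st import *
import sys
o,p,R=cur()
Rx=R.as_matrix()
if sys.argv[1]=="init":
    Lx=(8-p[2]-Rx[2,2]*22.5)/Rx[2,0]; E=p+R.apply([Lx,0,22.5]); d=E-FOOT
    K=np.array([Lx,0,22.5-8.5]); KW=p+R.apply(K); print("Lx",Lx,"edge u,v",d@U,d@V,"K",KW, "u",(KW-FOOT)@U)
    np.savez("fw.npz",K=K,KW=KW)
f=np.load("fw.npz"); K=f["K"]; KW=f["KW"]
print(o['t'],"tilt",np.degrees(np.arcsin(-Rx[:,0]@U)).round(2),"K now - K0 (u,v,z)",[round((p+R.apply(K)-KW)@k,2) for k in (U,V,Z)],"F uvz",[round(o['force']@k,1) for k in (U,V,Z)],round(o['grip_width'],3),o['wrist_torque'].round(2))
up=float(sys.argv[2])
for th in map(float,sys.argv[3:]):
    a=np.radians(th); Rt=tool(-(Z*np.cos(a)+U*np.sin(a)),U*np.cos(a)-Z*np.sin(a))
    T=KW+Z*up-Rt.apply(K); print(th,(R.inv().apply(T-p)/40).round(3),np.degrees((R.inv()*Rt).as_rotvec()).round(2))
E
python3 fw.py init 0.4 26 25 23 21 19
```

```text
Lx 208.67356055007104 edge u,v -4.8213075476232214 4.213409797670563 K [557.12494474 -67.48654427  11.81509078] u -12.416950047920437
21.95 tilt 26.67 K now - K0 (u,v,z) [np.float64(0.0), np.float64(0.0), np.float64(0.0)] F uvz [np.float64(0.2), np.float64(0.4), np.float64(2.6)] 0.477 [-0.07  0.1   0.09]
26.0 [-0.004 -0.046 -0.065] [-0.24 -0.67  0.49]
25.0 [ 0.004 -0.046 -0.156] [-0.24 -1.67  0.49]
23.0 [ 0.024 -0.047 -0.338] [-0.23 -3.67  0.49]
21.0 [ 0.051 -0.047 -0.518] [-0.22 -5.67  0.5 ]
19.0 [ 0.085 -0.048 -0.698] [-0.21 -7.67  0.5 ]
```

Run:
```python
from st import *
from bench import ctrl
m=ctrl.camera_model("scene"); im=cv2.imread("pics/scene10.png")
big=cv2.resize(im[150:260,180:310],None,fx=6,fy=6,interpolation=cv2.INTER_CUBIC)
pr=lambda X:tuple(int(round(c)) for c in (proj(m,X)[0]+0.5-[180,150])*6)
h=np.array([535.7,10.5,8.])
for z in (6,62):
  q=[pr(h+U*a+V*b+Z*z) for a,b in ((-17,-7),(17,-7),(17,7),(-17,7))]
  cv2.polylines(big,[np.array(q)],True,(0,255,255),1)
q=[pr(h+U*a+V*b+Z*4) for a,b in ((-17,-30),(88,-30),(88,30),(-17,30))]; cv2.polylines(big,[np.array(q)],True,(255,255,0),1)
for eu,th,col in ((-2.4,26,(0,255,0)),):
  E=FOOT+U*eu+V*5.5; t=np.radians(th); up=Z*np.cos(t)+U*np.sin(t); fr=-(U*np.cos(t)-Z*np.sin(t))
  for b in (-55,55):
    q=[pr(E+V*b+up*i+fr*j) for i,j in ((0,0),(150,0),(150,45),(0,45))]; cv2.polylines(big,[np.array(q)],True,col,1)
cv2.imwrite("pics/chk.png",big)
```

View pics/chk.png

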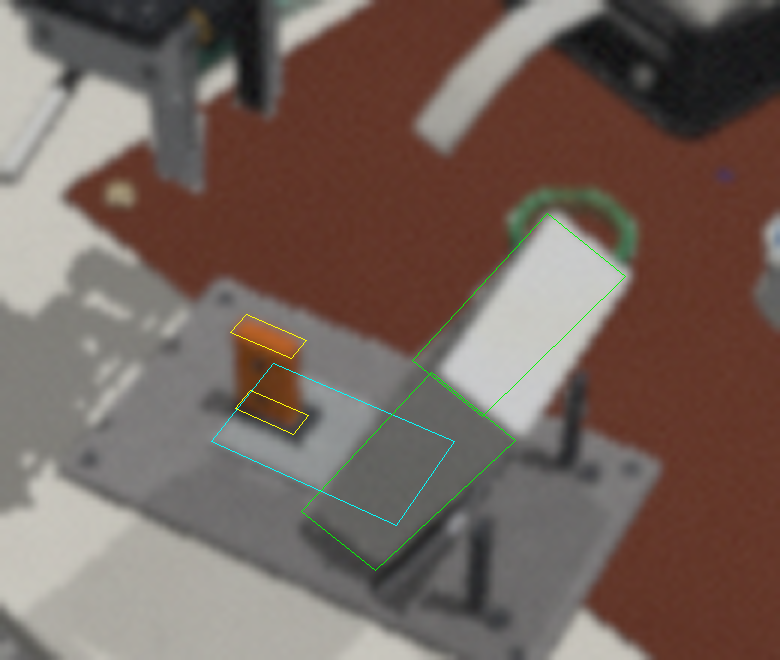

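step_arm(rows=[{"tx": 0,"ty": -0.01,"tz": -0.065,"ax": 0,"ay": -0.7,"az": 0},{"tx": 0.005,"ty": -0.02,"tz": -0.156,"ax": -0.1,"ay": -1.7,"az": 0.1},{"tx": 0.025,"ty": -0.03,"tz": -0.338,"ax": -0.1,"ay": -3.7,"az": 0.2},{"tx": 0.05,"ty": -0.04,"tz": -0.518,"ax": -0.2,"ay": -5.7,"az": 0.3},{"tx": 0.085,"ty": -0.05,"tz": -0.698,"ax": -0.2,"ay": -7.7,"az": 0.4}])

```text
t: 22.45
position: [572.2, -119.1, 214.1]
eef_rot: [0.466, 0.485, 0.653, -0.348]
force: [0.2, -0.3, -3.0]
grip_width: 0.479
```

```bash
python3 fw.py go 0.4 17 15 13 11 9.5
```

```text
22.45 tilt 18.8 K now - K0 (u,v,z) [np.float64(-0.25), np.float64(-0.71), np.float64(0.23)] F uvz [np.float64(0.4), np.float64(0.1), np.float64(-3.0)] 0.479 [-0.36  0.02 -0.04]
17.0 [ 0.008  0.006 -0.159] [ 0.02 -1.8   0.13]
15.0 [ 0.029  0.007 -0.34 ] [ 0.02 -3.8   0.13]
13.0 [ 0.056  0.007 -0.521] [ 0.03 -5.8   0.13]
11.0 [ 0.09   0.007 -0.7  ] [ 0.03 -7.8   0.13]
9.5 [ 0.119  0.007 -0.834] [ 0.03 -9.3   0.13]
```

step_arm(rows=[{"tx": 0.01,"ty": 0,"tz": -0.16,"ax": 0,"ay": -1.8,"az": 0.1},{"tx": 0.03,"ty": 0,"tz": -0.34,"ax": 0,"ay": -3.8,"az": 0.1},{"tx": 0.055,"ty": 0,"tz": -0.52,"ax": 0,"ay": -5.8,"az": 0.1},{"tx": 0.09,"ty": 0,"tz": -0.7,"ax": 0,"ay": -7.8,"az": 0.1},{"tx": 0.12,"ty": 0,"tz": -0.835,"ax": 0,"ay": -9.3,"az": 0.1}])

```text
t: 22.95
position: [562.5, -86.5, 220.5]
eef_rot: [0.519, 0.455, 0.612, -0.387]
force: [0.4, -0.1, -2.6]
grip_width: 0.474
```

```bash
python3 fw.py go 0.4 8 6 4.5 3 2;  python3 - <<'E'
from st import *
from bench import ctrl
for n,b,f in [("scene",(190,140,310,260),5)]:
    im,d=ctrl.capture(n); im=im[:,:,::-1]; x0,y0,x1,y1=b
    cv2.imwrite(f"pics/{n}13z.png",cv2.resize(im[y0:y1,x0:x1],None,fx=f,fy=f,interpolation=cv2.INTER_CUBIC))
E
```

```text
22.95 tilt 9.35 K now - K0 (u,v,z) [np.float64(-0.31), np.float64(-0.33), np.float64(0.46)] F uvz [np.float64(0.2), np.float64(0.3), np.float64(-2.6)] 0.474 [-0.2   0.08  0.02]
8.0 [ 0.01   0.007 -0.115] [ 0.06 -1.35  0.02]
6.0 [ 0.03   0.007 -0.297] [ 0.06 -3.35  0.02]
4.5 [ 0.049  0.007 -0.432] [ 0.06 -4.85  0.02]
3.0 [ 0.071  0.007 -0.567] [ 0.06 -6.35  0.02]
2.0 [ 0.088  0.007 -0.657] [ 0.06 -7.35  0.02]
```

View pics/scene13z.png

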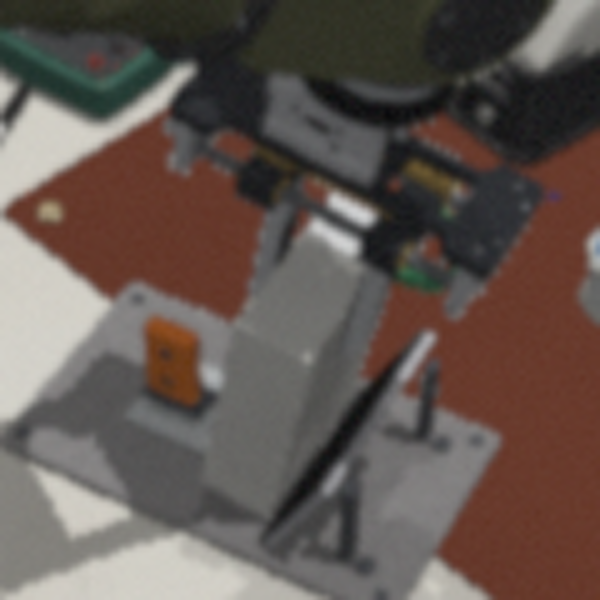

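step_arm(rows=[{"tx": 0.01,"ty": 0,"tz": -0.115,"ax": 0.1,"ay": -1.35,"az": 0},{"tx": 0.03,"ty": 0,"tz": -0.3,"ax": 0.1,"ay": -3.35,"az": 0},{"tx": 0.05,"ty": 0,"tz": -0.43,"ax": 0.1,"ay": -4.85,"az": 0},{"tx": 0.07,"ty": 0,"tz": -0.57,"ax": 0.1,"ay": -6.35,"az": 0},{"tx": 0.09,"ty": 0,"tz": -0.66,"ax": 0.1,"ay": -7.35,"az": 0}])

```text
t: 23.5
position: [554.6, -59.7, 221.3]
eef_rot: [0.558, 0.429, 0.576, -0.416]
force: [0.7, -0.7, -3.6]
grip_width: 0.476
```

```bash
python3 fw.py go 0.4 1.5 1 0.5 0.3 0
```

```text
23.5 tilt 1.84 K now - K0 (u,v,z) [np.float64(-0.86), np.float64(-0.22), np.float64(0.5)] F uvz [np.float64(0.8), np.float64(0.4), np.float64(-3.6)] 0.476 [0.01 0.17 0.04]
1.5 [ 0.004  0.004 -0.01 ] [ 0.01 -0.34  0.02]
1.0 [ 0.008  0.004 -0.055] [ 0.01 -0.84  0.02]
0.5 [ 0.012  0.004 -0.101] [ 0.01 -1.34  0.02]
0.3 [ 0.013  0.004 -0.119] [ 0.01 -1.54  0.02]
0.0 [ 0.016  0.004 -0.146] [ 0.01 -1.84  0.02]
```

step_arm(rows=[{"tx": 0.005,"ty": 0,"tz": -0.03,"ax": 0,"ay": -0.5,"az": 0},{"tx": 0.01,"ty": 0,"tz": -0.06,"ax": 0,"ay": -0.9,"az": 0},{"tx": 0.01,"ty": 0,"tz": -0.09,"ax": 0,"ay": -1.2,"az": 0},{"tx": 0.02,"ty": 0,"tz": -0.1,"ax": 0,"ay": -1.3,"az": 0},{"tx": 0.03,"ty": 0,"tz": -0.1,"ax": 0,"ay": -1.3,"az": 0}])

```text
t: 24.0
position: [553.5, -56.0, 220.2]
eef_rot: [0.564, 0.424, 0.57, -0.421]
force: [0.4, 0.8, -2.8]
grip_width: 0.482
```

```bash
python3 fw.py go 0.4 0.5;  python3 - <<'E'
from st import *
from bench import ctrl
for n,b,f in [("scene",(190,140,290,260),6),("top",(190,150,330,260),5)]:
    im,d=ctrl.capture(n); im=im[:,:,::-1]; x0,y0,x1,y1=b
    cv2.imwrite(f"pics/{n}14z.png",cv2.resize(im[y0:y1,x0:x1],None,fx=f,fy=f,interpolation=cv2.INTER_CUBIC)[:600])
E
```

```text
24.0 tilt 0.55 K now - K0 (u,v,z) [np.float64(-0.08), np.float64(-0.24), np.float64(-0.39)] F uvz [np.float64(-0.7), np.float64(0.6), np.float64(-2.8)] 0.482 [0.01 0.1  0.01]
0.5 [-0.02   0.004 -0.002] [ 0.   -0.05  0.02]
```

View pics/scene14z.png

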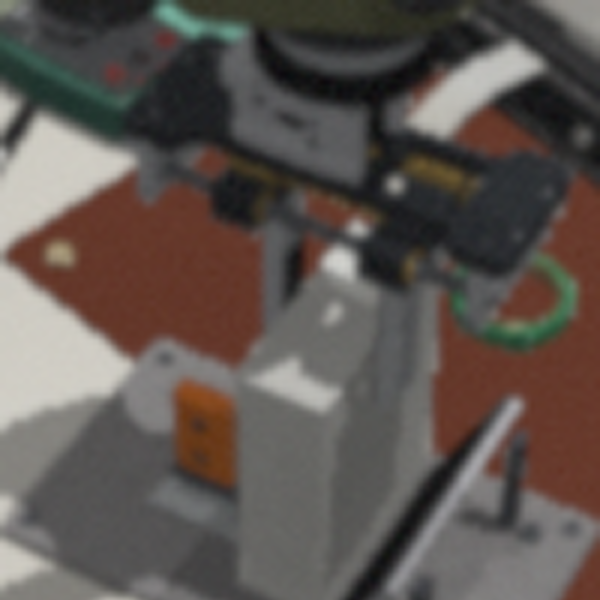

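step_arm(rows=[{"tx": 0.01,"ty": 0,"tz": 0,"ax": 0,"ay": 0,"az": 0},{"tx": 0.02,"ty": 0,"tz": 0,"ax": 0,"ay": 0,"az": 0},{"tx": 0.03,"ty": 0,"tz": 0,"ax": 0,"ay": 0,"az": 0},{"tx": 0.03,"ty": 0,"tz": 0,"ax": 0,"ay": 0,"az": 0},{"tx": 0.03,"ty": 0,"tz": 0,"ax": 0,"ay": 0,"az": 0}])

```text
t: 24.6
position: [553.7, -56.0, 220.0]
eef_rot: [0.564, 0.425, 0.569, -0.42]
force: [-2.2, 1.6, 7.4]
grip_width: 0.475
```

```bash
python3 fw.py go 0.4 0.5
```

```text
24.6 tilt 0.53 K now - K0 (u,v,z) [np.float64(0.06), np.float64(0.17), np.float64(-0.57)] F uvz [np.float64(-2.2), np.float64(-1.6), np.float64(7.4)] 0.475 [ 0.26  0.99 -0.05]
0.5 [-0.024 -0.    -0.005] [ 0.   -0.03 -0.04]
```

step_arm(rows=[{"tx": 0,"ty": 0,"tz": 0,"ax": 0,"ay": 0,"az": 0},{"tx": 0,"ty": 0,"tz": 0,"ax": 0,"ay": 0,"az": 0},{"tx": 0,"ty": 0,"tz": 0,"ax": 0,"ay": 0,"az": 0},{"tx": 0,"ty": 0,"tz": 0,"ax": 0,"ay": 0,"az": 0},{"tx": 0,"ty": 0,"tz": 0,"ax": 0,"ay": 0,"az": 0}], newtons=8)

```text
t: 25.1
position: [553.8, -56.0, 220.1]
eef_rot: [0.565, 0.425, 0.569, -0.42]
force: [0.7, -0.9, 0.9]
grip_width: 0.477
```

step_arm(rows=[{"tx": 0,"ty": 0,"tz": 0,"ax": 0,"ay": 0,"az": 0},{"tx": 0,"ty": 0,"tz": 0,"ax": 0,"ay": 0,"az": 0},{"tx": 0,"ty": 0,"tz": 0,"ax": 0,"ay": 0,"az": 0},{"tx": 0,"ty": 0,"tz": 0,"ax": 0,"ay": 0,"az": 0},{"tx": 0,"ty": 0,"tz": 0,"ax": 0,"ay": 0,"az": 0}], hand=90)

```text
t: 25.6
position: [553.8, -56.0, 220.1]
eef_rot: [0.565, 0.425, 0.569, -0.42]
force: [-0.3, 0.4, -1.0]
grip_width: 0.863
```

step_arm(rows=[{"tx": -0.2,"ty": 0,"tz": 0,"ax": 0,"ay": 0,"az": 0},{"tx": -0.6,"ty": 0,"tz": 0,"ax": 0,"ay": 0,"az": 0},{"tx": -1.2,"ty": 0,"tz": 0,"ax": 0,"ay": 0,"az": 0},{"tx": -2.0,"ty": 0,"tz": 0,"ax": 0,"ay": 0,"az": 0},{"tx": -2.8,"ty": 0,"tz": 0,"ax": 0,"ay": 0,"az": 0}], hand=90)

```text
t: 26.1
position: [553.7, -57.0, 333.8]
eef_rot: [0.565, 0.425, 0.569, -0.42]
force: [-0.6, -0.7, 0.3]
grip_width: 0.903
```

```bash
python3 fw.py go 0.4 0.5;  python3 - <<'E'
from st import *
from bench import ctrl
for n,b,f in [("scene",(190,140,310,260),5),("top",(190,150,330,260),5)]:
    im,d=ctrl.capture(n); im=im[:,:,::-1]; x0,y0,x1,y1=b; cv2.imwrite(f"pics/{n}15.png",im)
    cv2.imwrite(f"pics/{n}15z.png",cv2.resize(im[y0:y1,x0:x1],None,fx=f,fy=f,interpolation=cv2.INTER_CUBIC)[:600])
E
```

```text
26.1 tilt 0.52 K now - K0 (u,v,z) [np.float64(1.09), np.float64(-0.04), np.float64(113.18)] F uvz [np.float64(0.5), np.float64(-0.7), np.float64(0.3)] 0.903 [-0.01  0.13 -0.  ]
0.5 [ 2.82   0.003 -0.004] [-0.   -0.02 -0.06]
```

View pics/scene15z.png

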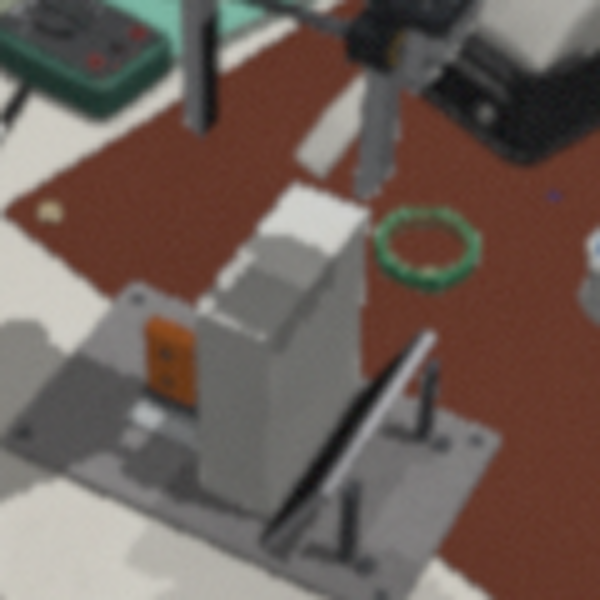

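step_arm(rows=[{"tx": -0.3,"ty": -0.8,"tz": 0,"ax": 0,"ay": 0,"az": 0},{"tx": -0.6,"ty": -1.7,"tz": 0,"ax": 0,"ay": 0,"az": 0},{"tx": -0.8,"ty": -2.6,"tz": 0,"ax": 0,"ay": 0,"az": 0},{"tx": -1.0,"ty": -3.5,"tz": 0,"ax": 0,"ay": 0,"az": 0},{"tx": -1.0,"ty": -4.2,"tz": 0,"ax": 0,"ay": 0,"az": 0}])

```text
t: 26.7
position: [391.8, -105.7, 376.5]
eef_rot: [0.567, 0.426, 0.566, -0.419]
force: [0.1, -0.8, 0.2]
grip_width: 0.9
```

Run:
```python
from st import *
from bench import ctrl
D={}
for n,b,f in [("scene",(190,140,310,260),5),("top",(190,150,330,260),5)]:
    im,d=ctrl.capture(n); im=im[:,:,::-1]; x0,y0,x1,y1=b; cv2.imwrite(f"pics/{n}16.png",im); D[n]=(im,d)
    cv2.imwrite(f"pics/{n}16z.png",cv2.resize(im[y0:y1,x0:x1],None,fx=f,fy=f,interpolation=cv2.INTER_CUBIC)[:600])
for n in D:
    im,d=D[n]; m=ctrl.camera_model(n); P=cloud(m,d); Q=P-FOOT
    for nm,ref in (("init",np.load(f"pics/{n}0.npy")),("now",d)):
        P=cloud(m,ref); q=P-FOOT; u,v,z=q@U,q@V,P[...,2]
        mk=(u>-60)&(u<0)&(abs(v-7)<60)&(abs(z-160)<9); mk=cv2.erode(mk.astype(np.uint8),np.ones((3,3)))>0
        if mk.sum()<20: print(n,nm,"few",mk.sum()); continue
        A=np.c_[u[mk],v[mk],np.ones(mk.sum())]; c=np.linalg.lstsq(A,z[mk],rcond=None)[0]
        print(n,nm,mk.sum(),"slope deg u,v",np.degrees(c[:2]).round(2),"z med",np.median(z[mk]).round(1),"u,v mean",u[mk].mean().round(1),v[mk].mean().round(1))
    # blade handle top
m=ctrl.camera_model("scene"); pr=lambda X:(proj(m,X)[0]-[190,140])*5
a=onplane(m,[(190+266/5,140+345/5)],162)[0]; print("corner top->bottom",pr(a),pr(a-Z*150))
print(cur()[1])
```

```text
scene init 398 slope deg u,v [ 0.54 -0.14] z med 157.3 u,v mean -26.3 3.5
scene now 377 slope deg u,v [ 0.37 -0.02] z med 161.1 u,v mean -20.7 4.5
top init 403 slope deg u,v [-0.74  0.23] z med 158.4 u,v mean -34.1 8.5
top now 421 slope deg u,v [ 0.75 -0.02] z med 162.5 u,v mean -28.4 5.7
corner top->bottom [266. 345.] [263.39157909 522.87098524]
[ 391.36154754 -105.9022156   376.26531575]
```

View pics/scene16z.png

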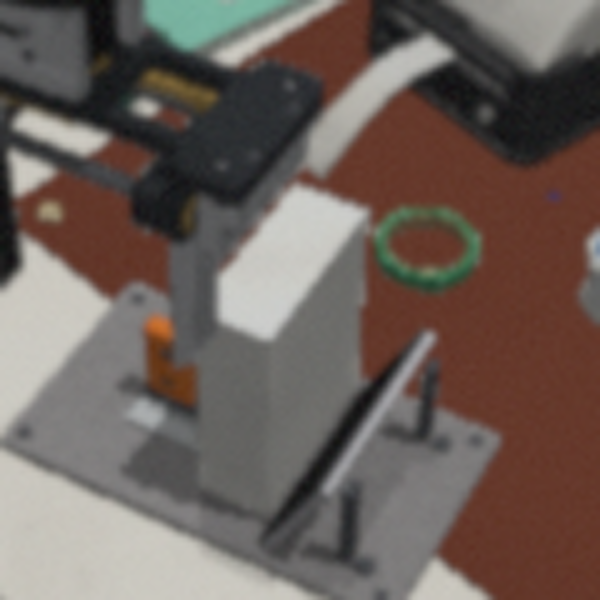

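View pics/top16z.png

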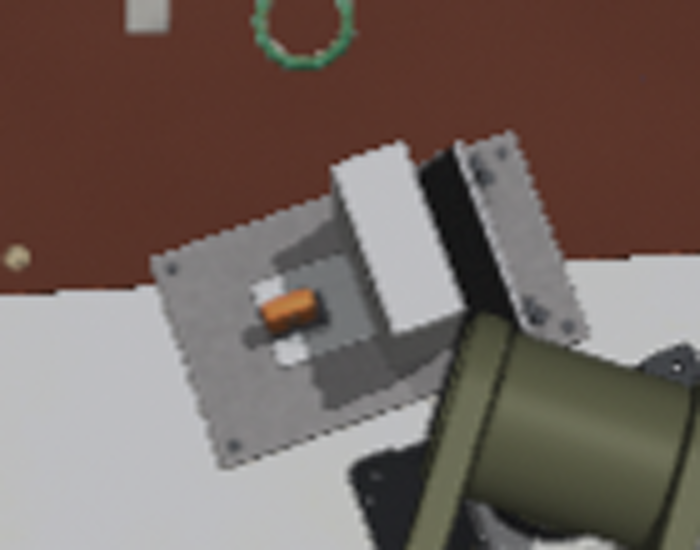

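step_arm(rows=[{"tx": 0,"ty": 0,"tz": 0,"ax": 0,"ay": 0,"az": 0},{"tx": 0,"ty": 0,"tz": 0,"ax": 0,"ay": 0,"az": 0},{"tx": 0,"ty": 0,"tz": 0,"ax": 0,"ay": 0,"az": 0},{"tx": 0,"ty": 0,"tz": 0,"ax": 0,"ay": 0,"az": 0},{"tx": 0,"ty": 0,"tz": 0,"ax": 0,"ay": 0,"az": 0}])

```text
t: 27.3
position: [391.7, -105.8, 376.0]
eef_rot: [0.567, 0.426, 0.567, -0.42]
force: [-0.2, -0.3, -0.5]
grip_width: 0.899
```

```bash
python3 -c "
from bench import ctrl
print(ctrl.get_obs()['qvel'].round(3)); print(ctrl.finish_job())"
```

```text
[-0.002 -0.003  0.001 -0.001  0.001 -0.001]
the job is handed in; nothing more can be done
None
```

I carried out all the steps and handed the job in at about 27 s. No verdict was reported.

- **Tip back:** I gripped the carton from above, tipped it to about 26° against the rest, and let it go. The picture showed it leaning by itself.
- **Blade:** I slid the blade under the raised front until it stopped. The push force rose to about 11 N, then about 8 N on a second gentle push. I then released the blade.
- **Bring forward:** I regripped the carton, turned it forward, set it on the blade and released it.

**Last checks:**
- **Height:** the carton's top is 3.8 to 4.1 mm higher than at the start in both cameras, which matches the 4 mm blade.
- **Upright:** its top face is level to within about 0.8°, which is also the spread of that measurement.
- **Blade:** it looks flat in the pictures, but I did not measure its angle.
- **Robot:** the arm is clear, at rest and reading no contact force. It was never moved near the screwdriver or the jar; at the tape roll it came only over the carton beside it. The tape roll looks unmoved; I did not check the screwdriver or the jar in the final pictures.

**Disagreements:** The two cameras differed by up to about 8 mm on positions. The computed stop of the blade tip also disagreed: it came out about 3 mm short of the rear edge, or level with it, depending on which estimate I used, against the expected 8 to 11 mm. I relied on the contact force and on watching the load as the carton came down.

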